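# Close a repaired power adapter in the bench bar clamp and let the clamp off

### The arm

A 7-joint arm with a two-finger parallel gripper is mounted at the origin on the work surface. World frame = base frame: x ahead of the robot, y to its left, z up, the work surface at z = 0. Lengths are in m, angles in rad, forces in N, time in s.
With the tool pointing down it reaches from about 0.425 to 0.875 m from the base axis. Payload 4.7 kg.
Tool frame: the origin (TCP) lies on the centre line of the jaws, within the pads' length; the fingertips stand 8 mm ahead of it and the grasp point (between the pads) lies 11 mm behind it; z points along the fingers, y is the direction in which the jaws open and shut (so a half turn about z gives the same grasp; the last joint's range is limited). The gripper opens to 87 mm and grips with 3 to 60 N. Pads are 19 mm wide; open, the fingers measure 117 mm over their backs; the gripper's body (75 mm by 190 mm) begins 51 mm behind the grasp point.
Start: joints at [1.339, 0.321, -0.07, 1.45, 0.023, 1.371, -0.057], TCP at [0.158, -0.63, 0.231] pointing down, gripper open.
Joint ranges: [-2.86, 2.86], [-0.3, 2.09], [-1.38, 1.24], [0.06, 2.45], [-1.56, 4.7], [0.09, 2.05], [-2.69, 2.69]. Speed limits (rad/s): [2.57, 2.57, 3.14, 3.14, 3.14, 3.14, 3.14].

### API

Orientations are given as a rotation vector (axis times angle).
In Python, from bench import ctrl, cams, workorder gives the robot as it stands. The module is installed in compiled form; this text tells all that it offers.
- The arm moves only by the tool carry_out, never from a script. Its argument "rows" is a list of rows, each an object with "offset": the shift along the tool's x, y, z in m, a list of three; "rot": the turn, a rotation vector about the tool's x, y, z in degrees, a list of three; "gripper": the opening, from 0 (shut) to 1 (fully open). In form: [{"offset": [dx, dy, dz], "rot": [rx, ry, rz], "gripper": gripper}, ...]. A call has 1 to 10 rows; each row shifts and turns the commanded pose from where the row before left it, along the tool's axes as they then stand; what a row does not reach is not made up. A row lasts 1/8 s, in which the tool goes at most 62.5 mm and 10.7 degrees, less where a joint would pass 70% of its speed; a pose out of reach is approached as far as the arm can. A call is refused whole if a number of a shift passes 0.0625 or a number of a turn 10.7, either way. A call with a gripper value outside its range is refused whole. The fingers move at their own pace and stop on an object; "grip_force" is the grip in N (left out, the last holds). Time passes only in rows, so rows that do not move let the fingers close. It gives the time, the measured TCP pose, the force and the opening at its end, in the units of the state.
- ctrl.get_state(): the state, without advancing time (a new reading comes with each control period).
- cams.get_image(name): name is "scene" or "top" or "wrist"; returns a dict with "img" (384x512x3 uint8, red, green, blue), "vfov" (degrees; the focal length in pixels is half the picture's height over the tangent of half this angle, whatever the lens; pixels are square), "cx", "cy" (the principal point, pixels), "R" (3x3) and "t" (3): a world point X has camera coordinates R X + t. Camera axes: x right, y down, z forward; pixel columns grow to the right and rows downward; lengths in m; the calibration is good to about 2 mm. A picture is of the moment at which its call begins. There is no depth.
- workorder.close_job(): hands the job in, once; it reports no verdict.
The state is a dict: "time": time; "joint_positions": joint angles; "qd": joint speeds; "joint_torque": joint torques, N m; "position": TCP position; "tool_rot": TCP orientation; "ft_force": force on the tool from outside, world axes, zero at the start; "torque": the same for the moment, N m; "grip_width": opening from 0.0 (shut) to 1.0 (fully open).
Only numpy, scipy, OpenCV 4.12 (cv2) and the standard library are available. Lean on these libraries where they do the work, as an engineer would, in place of code of your own. Each camera call takes 0.05 s, during which the arm holds its last target.

### The job

The repaired power adapter stands between the jaws of the bar clamp with its shell cover still proud. Pump the clamp's trigger until the jaw has pressed the cover fully shut, easing off as soon as it is home so that the shell is not crushed. Then press the release lever and slide the jaw all the way back to its stop, leaving the closed adapter standing where it is without touching it and the other things undisturbed.

Things in the scene. Friction and masses are not known exactly. Their poses are not given: they have to be found in the camera images.
- clamp: One-hand bar clamp lying on its side; toothed steel bar (20 mm wide, mid-height 28 mm) screwed to the bench at both ends. Origin: foot, on the bar's centre line, under the fixed pad's face. x axis along the bar from moving to fixed jaw, z up; jaws reach out to +y; handle, trigger and release lever to -y. Fixed, top at 47 mm. Space in front of trigger and lever is free, to 60 mm past the origin.
- fixed_jaw: Fixed jaw and its bracket at the end of the bar; rubber pad 30 mm wide, 32 mm high, its face at x = 0 of the clamp, y 45 to 75 mm. Same origin and axes as the clamp.
- jaw (a joint): Travel of the moving jaw (with housing, handle, trigger and release lever) along the bar, m: 0 = fully back at its stop; grows as it advances; the moving pad's face lies at x = -0.120 + this in the clamp's frame; about 0.084 once the adapter is shut. Friction about 4 N. A ratchet (teeth 5 mm apart) keeps it from going back unless the release lever is pressed.
- jaw_pad (a point): Centre of the face of the moving jaw's rubber pad (30 mm wide, 32 mm high), 28 mm above the clamp's origin, 60 mm to the +y side of the bar.
- trigger (a joint): Trigger angle, rad: 0 = out, 0.42 = end stop; springs out when let go. The first 0.1 to 0.2 is idle, then it feeds the jaw, 5 or 10 mm a full stroke. Pushed at trigger_pad: 4 to 7 N with the jaw free, 8 to 14 N while the cover goes on, steeply more once it is home, at any trigger angle: stop at 18 to 25 N; over 30 N crushes the shell. If the load drops away the pawl has skipped: pump again.
- trigger_pad (a point): Middle of the trigger's front face, 72 mm to the -y side of the bar, 28 mm up, at rest 8 mm behind the moving pad's face. Plate 30 mm long across the bar (58 to 88 mm from it), 8 thick, 16 to 41 mm up. Pushed in the clamp's -x direction with a fingertip; full stroke 37 mm towards the handle, 27 to 32 mm over the bench. If pinched against the handle instead, 0.6 of the forces do.
- handle_back (a point): Back of the fixed pistol handle opposite the trigger, 68 mm behind trigger_pad at rest; handle 16 mm thick, 16 to 104 mm from the bar, 15 to 43 mm up. Moves with the jaw.
- release (a joint): Release lever angle, rad: 0 to 0.2 at rest (it rides on the teeth), held by a light spring, 0.36 = fully pressed; from 0.23 the ratchet is free. Pressed in the clamp's -x direction with 2 to 10 N, up to 20 N to break loose while the clamp is tight; pushed on the same way (3 to 8 N) it carries the jaw back along the bar to its stop. Let go, it catches again.
- release_pad (a point): Middle of the front face of the release lever, a plate between the housing and the trigger's plate: 40 mm to the -y side of the bar, 28 mm up, 7 mm behind the moving pad's face. It reaches from 20 to 52 mm from the bar (housing ends at 20, trigger plate begins at 58), 6 mm thick, 17 to 40 mm up. Fully pressed it has moved about 13 mm back (-x) and 4 mm outward (-y).
- case: Laptop power adapter, 90 mm long (its y), 50 mm high, 36 mm thick when shut, two black shell halves, about 0.25 kg, standing loose on the mat between the pads, 1 to 4 mm off the fixed pad. Origin: centre of the underside of the half next to the fixed jaw (18 mm thick); x axis to the fixed jaw.
- cover (a joint): How far the cover half stands open, m: 0 = shut, 0.005 to 0.008 at the start; a tight fit that takes about 10 N to push on and stays where it is left.
- cover_face (a point): Centre of the cover's outer face, which the moving pad presses on, 25 mm above the mat.
- screw_dish: Small round steel dish, 60 mm wide, 18 mm high, to the +y side of the moving jaw: a bystander.
- memory_stick: Memory module lying flat, 132 x 30 x 4 mm, beyond the fixed end of the clamp: a bystander.
- screwdriver: Screwdriver, 170 mm, lying beyond the fixed end of the clamp: a bystander.
Mind the look-alikes: they are no part of the job. What is meant by the case is not white or yellow, and is the smaller of those in its own colour.

How it is judged:
On the way, in this order (a step that is already met when the one before it is completed fails the run):
1. the trigger is squeezed while the cover still stands open by more than 1.5 mm (value of joint trigger above 0.15 rad and value of joint cover above 0.0015 m), for 0.04 s.
2. with the trigger still squeezed, the cover is pressed shut to within 1 mm (value of joint trigger above 0.08 rad and value of joint cover below 0.001 m), for 0.04 s.
3. the release lever is pressed with the jaw still forward (value of joint release above 0.23 rad and value of joint jaw above 0.05 m), for 0.04 s.
At the end, for the whole second after the job is handed in: The cover is shut to within 1 mm; the moving jaw is back within 6 mm of its stop and at rest; the adapter stands upright on the mat (within 0.06 rad) within 20 mm of where it stood (value of joint cover below 0.001 m and value of joint jaw below 0.006 m and angle between case's own z axis and vertical below 0.06 rad and distance of case from where it was at the start of the episode below 0.02 m and z of case in the frame of clamp below 0.004 m and linear speed of case below 0.01 m/s and velocity of joint jaw below 0.01 m/s); the robot touches nothing.
It fails at once if the adapter is squeezed between the jaws with more than 40 N (crushed shell) (contact force between fixed_jaw and case above 40 N).
It fails at once if the fingers touch the adapter (more than 0.5 N) (contact force between the fingers and case above 0.5 N).
It fails at once if the adapter tips by more than 0.35 rad (angle between case's own z axis and vertical above 0.35 rad).
It fails at once if the screw dish, the memory module or the screwdriver is moved by more than 20 mm (distance of any of screw_dish, memory_stick, screwdriver from where it was at the start of the episode above 0.02 m).
It also fails if it takes over 48 s, if anything falls off the work surface, if the arm or the gripper's body presses on something with over 40 N, if the wrist force passes 120 N, or if a joint passes its speed limit or range.

## Working session

There is one attempt and no reset: what is moved stays moved. The work goes in short steps, Python scripts to look and compute and a tool call to move; the robot and the scene stay as the last step left them, time stands still between calls to the robot, and variables do not carry over. Pictures are saved under pics/ and viewed, and the job is handed in when it is done.

Besides the shell and the picture viewer there is one more tool, called after "Emit:" by a JSON object that holds its "name" and its "arguments", one argument or row to a line. carry_out: Moves the arm, as the interface text tells. Its arguments: {"type":"object","properties":{"rows":{"type":"array"},"grip_force":{"type":"number"}},"required":["rows"]}

```bash
mkdir -p pics; python3 - <<'E'
from bench import ctrl,cams
import cv2
s=ctrl.get_state();print(s)
for n in ["scene","top","wrist"]:
    d=cams.get_image(n);cv2.imwrite(f"pics/{n}0.png",d["img"][:,:,::-1]);print(n,d["vfov"],d["cx"],d["cy"],d["R"],d["t"])
E
```

```text
{'time': 0.0, 'joint_positions': array([ 1.33908508,  0.3218126 , -0.07008825,  1.4516595 ,  0.02266022,
        1.37077289, -0.05691478]), 'qd': array([ 5.72760461e-04, -2.02610105e-04, -1.69340736e-03, -6.01475652e-04,
       -3.53048654e-05,  8.28281333e-04,  1.54852263e-03]), 'joint_torque': array([ 7.38175856e-06, -4.91300368e+01, -4.04548701e-01, -3.12524021e+01,
       -6.41582161e-02,  4.39174077e-02,  1.63275818e-04]), 'position': array([ 0.15798033, -0.62997101,  0.22947607]), 'tool_rot': array([-3.11607565e+00, -3.84972095e-01,  5.98303409e-04]), 'ft_force': array([ 0.55922791, -0.0028414 , -0.64753174]), 'torque': array([-0.03285163,  0.04119464,  0.06619633]), 'grip_width': 1.0014046950475004}
scene 46.91695287550427 250.98961875247355 195.507359616294 [[-0.84889664  0.52849107  0.0084666 ]
 [ 0.41873955  0.68220878 -0.59937332]
 [-0.32253944 -0.5052607  -0.80042485]] [ 0.5608296  -0.1411494   1.13169358]
top 48.93198416313355 260.40573367792047 191.95248493692782 [[-0.00886787 -0.99990491 -0.01056094]
 [-0.99091596  0.01020445 -0.13409486]
 [ 0.13418988  0.00927587 -0.99091222]] [-0.0829197   0.61595935  0.95302334]
wrist 69.92335428245838 254.81510433587184 194.71169426549238 [[ 0.24343163 -0.96991744 -0.00109226]
 [-0.94075459 -0.23638606  0.24310993]
 [-0.23605476 -0.0581531  -0.96999813]] [-0.64948739 -0.02893642  0.38909573]
```

View pics/scene0.png

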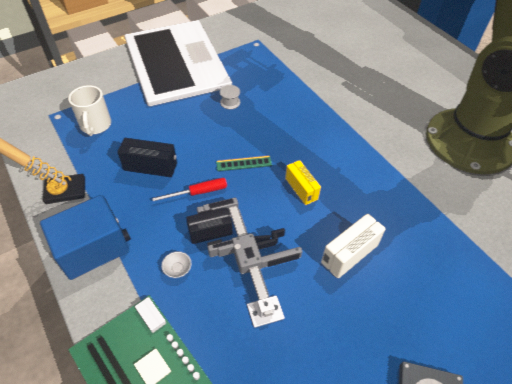

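View pics/top0.png

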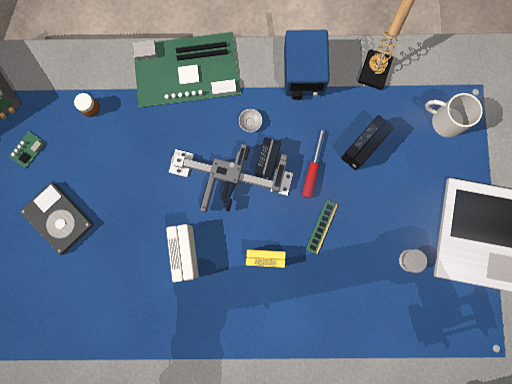

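View pics/wrist0.png

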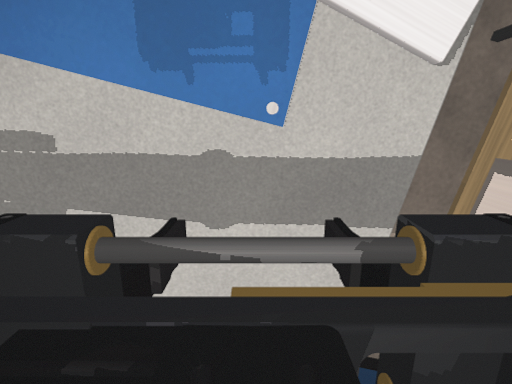

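```bash
cat > h.py <<'E'
import numpy as np,cv2
from bench import ctrl,cams
def ray(d,u,v):
    f=192/np.tan(np.radians(d["vfov"]/2))
    R=np.array(d["R"]);t=np.array(d["t"])
    c=-R.T@t; r=R.T@np.array([(u-d["cx"])/f,(v-d["cy"])/f,1]); return c,r
def atz(d,u,v,z):
    c,r=ray(d,u,v); return c+r*(z-c[2])/r[2]
def proj(d,X):
    f=192/np.tan(np.radians(d["vfov"]/2))
    p=np.array(d["R"])@np.array(X)+d["t"]; return np.array([p[0]/p[2]*f+d["cx"],p[1]/p[2]*f+d["cy"]])
def crop(d,name,x0,y0,x1,y1,k):
    im=d["img"][y0:y1,x0:x1,::-1]; cv2.imwrite("pics/"+name,cv2.resize(im,None,fx=k,fy=k,interpolation=cv2.INTER_CUBIC))
E
python3 - <<'E'
from h import *
d=cams.get_image("top");crop(d,"topc.png",160,120,320,230,5)
d=cams.get_image("scene");crop(d,"scenec.png",170,180,310,340,4)
E
```

```text
(no output)
```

View pics/topc.png

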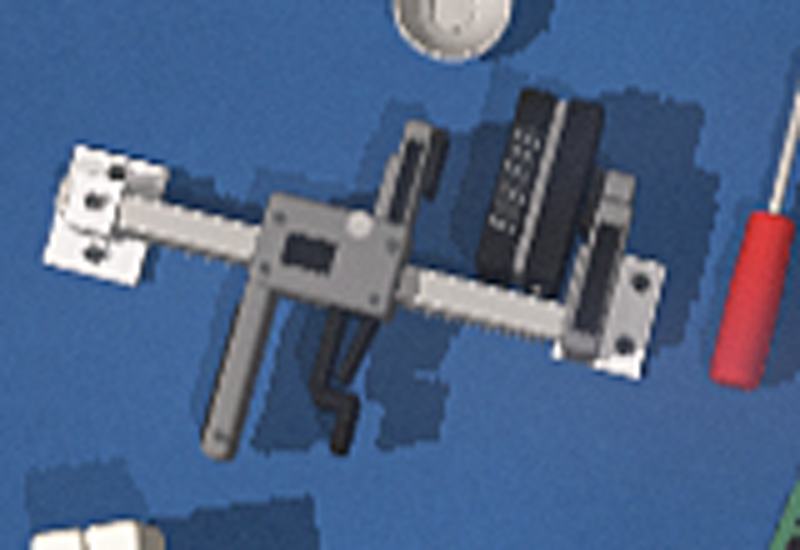

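View pics/scenec.png

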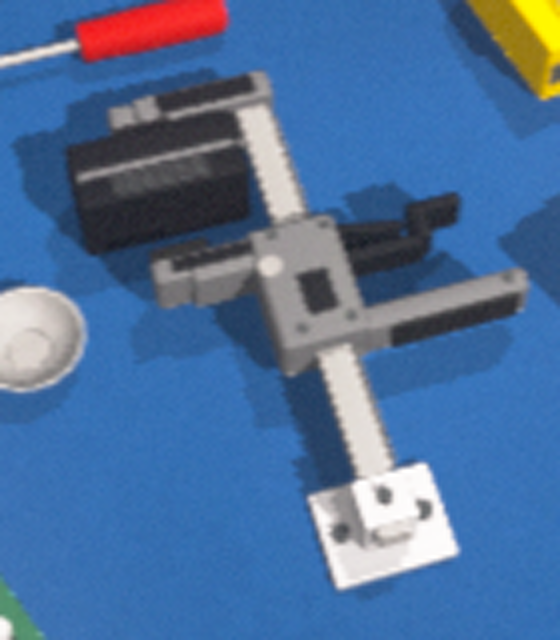

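```bash
python3 - <<'E'
from h import *
d=cams.get_image("top");crop(d,"topd.png",198,136,298,216,8)
d=cams.get_image("scene");crop(d,"scened.png",185,190,310,300,6)
E
```

```text
(no output)
```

View pics/topd.png

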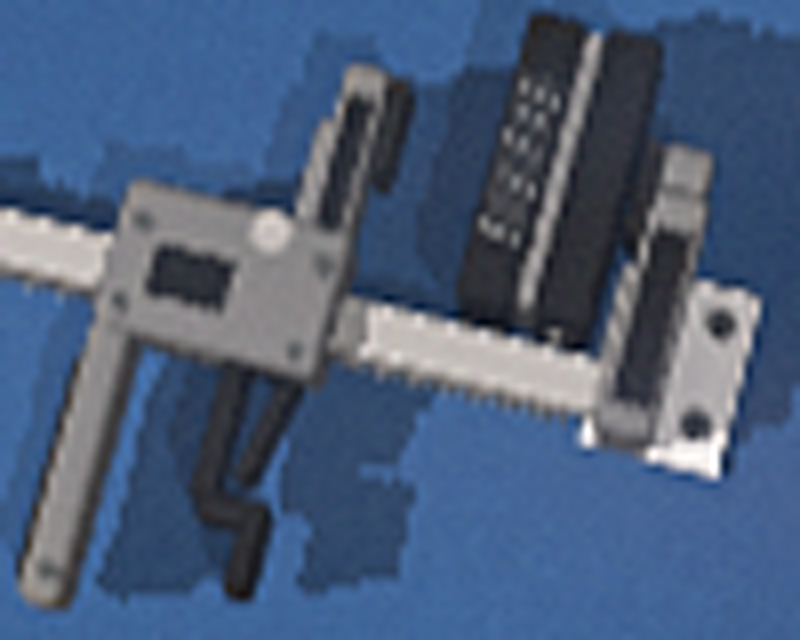

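View pics/scened.png

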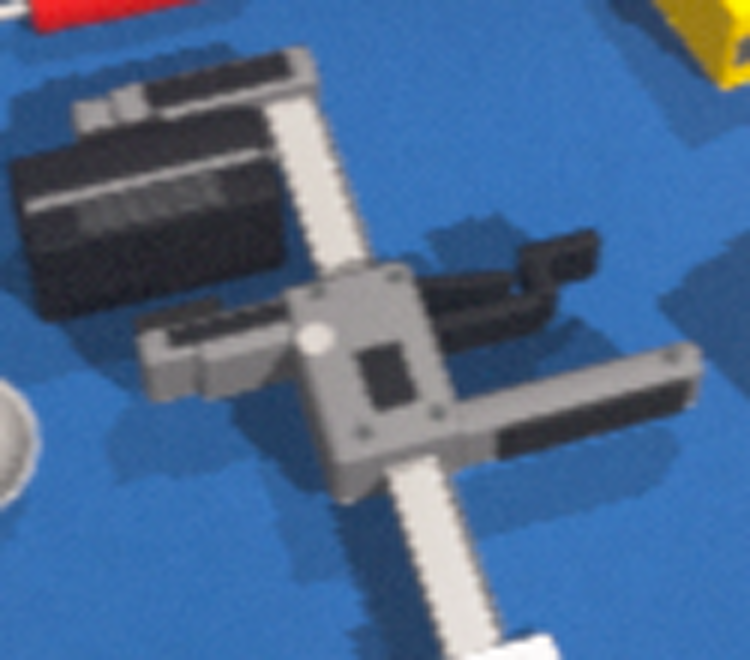

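```bash
python3 - <<'E'
from h import *
d=cams.get_image("top"); s=cams.get_image("scene")
T=lambda a,b,z:atz(d,a/8+198-.5,b/8+136-.5,z)
S=lambda a,b,z:atz(s,a/6+185-.5,b/6+190-.5,z)
P={'mpad far':T(410,85,.044),'mpad near':T(388,190,.044),'caseTL':T(533,15,.05),'caseTR':T(662,40,.05),'caseBR':T(588,345,.05),'caseBL':T(464,305,.05),
'trig_out_front':T(250,598,.041),'trig_in_front':T(272,515,.041),'handle end':T(45,605,.043),'fpad far':T(662,145,.044),'fpadnear':T(630,245,.044),
'fjaw end R':T(715,150,.047),'hous TR':T(372,212,.047),'hous BR':T(318,382,.047),'hous TL':T(135,183,.047),'hous BL':T(98,315,.047)}
for k,v in P.items():print('T',k,v.round(4))
Q={'caseTL far':S(265,112,.05),'case near L':S(28,212,.05),'case nearR':S(285,185,.05),'trig tipfront':S(597,232,.041),'trig inner front':S(522,242,.041),'hous TR':S(410,265,.047),'hous TL':S(288,292,.047),'hous BR':S(455,440,.047),'hous BL':S(335,470,.047),'handle end':S(700,350,.043)}
for k,v in Q.items():print('S',k,v.round(4))
for z in (.028,.032,.036):
  print(z,T(0,205,z),T(600,355,z),T(0,265,z),T(600,412,z))
E
```

```text
T mpad far [ 0.7253 -0.062   0.044 ]
T mpad near [ 0.6934 -0.0553  0.044 ]
T caseTL [ 0.7447 -0.0989  0.05  ]
T caseTR [ 0.7366 -0.1371  0.05  ]
T caseBR [ 0.6452 -0.114   0.05  ]
T caseBL [ 0.6575 -0.0778  0.05  ]
T trig_out_front [ 0.5726 -0.0142  0.041 ]
T trig_in_front [ 0.597  -0.0207  0.041 ]
T handle end [0.571  0.0456 0.043 ]
T fpad far [ 0.7062 -0.1368  0.044 ]
T fpadnear [ 0.676  -0.1269  0.044 ]
T fjaw end R [ 0.7038 -0.1524  0.047 ]
T hous TR [ 0.6862 -0.0507  0.047 ]
T hous BR [ 0.6355 -0.0347  0.047 ]
T hous TL [0.6957 0.0195 0.047 ]
T hous BL [0.6562 0.0302 0.047 ]
S caseTL far [ 0.6493 -0.1084  0.05  ]
S case near L [ 0.7397 -0.1147  0.05  ]
S case nearR [ 0.659  -0.0781  0.05  ]
S trig tipfront [ 0.5741 -0.01    0.041 ]
S trig inner front [ 0.5984 -0.0202  0.041 ]
S hous TR [ 0.6384 -0.0295  0.047 ]
S hous TL [ 0.6791 -0.042   0.047 ]
S hous BR [0.6613 0.0348 0.047 ]
S hous BL [0.7001 0.0236 0.047 ]
S handle end [0.572  0.0476 0.043 ]
0.028 [0.69358259 0.06253855 0.028     ] [ 0.64579989 -0.11792578  0.028     ] [0.6751662  0.06233315 0.028     ] [ 0.62855007 -0.11770651  0.028     ]
0.032 [0.6927336  0.06189501 0.032     ] [ 0.6451424  -0.11784608  0.032     ] [0.67439102 0.06169044 0.032     ] [ 0.62796171 -0.11762768  0.032     ]
0.036 [0.69188461 0.06125148 0.036     ] [ 0.64448491 -0.11776637  0.036     ] [0.67361584 0.06104772 0.036     ] [ 0.62737335 -0.11754885  0.036     ]
```

Candidates for the case: black block between the jaws at top (268,157), larger black block (366,142), white (182,252), yellow (266,259). The one between the jaws is the smaller black one, confirmed in the crops. The clamp fit gives its origin near (0.637,-0.118), x axis (-0.253,-0.967), and jaw at about 0.044.

Emit:
{"name": "carry_out", "arguments": {
  "rows": [
    {"offset": [0,0,0],"rot": [0,0,9.6],"gripper": 0},
    {"offset": [0,0,0],"rot": [0,0,9.6],"gripper": 0},
    {"offset": [0,0,0],"rot": [0,0,9.6],"gripper": 0},
    {"offset": [0,0,0],"rot": [0,0,0],"gripper": 0}
  ],
  "grip_force": 20
}}

```text
time: 0.95
position: [0.1582, -0.6305, 0.2306]
tool_rot: [3.116, -0.399, -0.0]
ft_force: [-0.2, 0.0, 0.1]
grip_width: 0.633
```

```bash
cat >> h.py <<'E'
from scipy.spatial.transform import Rotation as Rn
O=np.array([.637,-.118,0]);EX=np.array([-.2533,-.9674,0]);EY=np.array([.9674,-.2533,0])
def st():
    s=ctrl.get_state();p=s["position"];R=Rn.from_rotvec(s["tool_rot"]).as_matrix()
    F=s["ft_force"]
    print("t",round(s["time"],2),"clamp xyz mm",np.round([(p-O)@EX*1e3,(p-O)@EY*1e3,p[2]*1e3],1),"F cl",np.round([F@EX,F@EY,F[2]],2),"tooly",R[:,1].round(3),"toolz",R[:,2].round(3),"g",round(s["grip_width"],3),"world",p.round(4))
    return s,R
E
python3 -c "
from h import *
s,R=st();print(R.T@(O+EX*-.035+EY*-.073+np.array([0,0,.12])-s['position']))"
```

```text
t 0.95 clamp xyz mm [ 617.  -333.4  230.6] F cl [ 0.01 -0.22  0.07] tooly [-0.252 -0.968  0.   ] toolz [-0. -0. -1.] g 0.633 world [ 0.1582 -0.6305  0.2306]
[ 0.26112676 -0.65174735  0.11047328]
```

Emit:
{"name": "carry_out", "arguments": {
  "rows": [
    {"offset": [0.024,-0.058,0],"rot": [0,0,0],"gripper": 0},
    {"offset": [0.024,-0.058,0],"rot": [0,0,0],"gripper": 0},
    {"offset": [0.024,-0.058,0],"rot": [0,0,0],"gripper": 0},
    {"offset": [0.024,-0.058,0],"rot": [0,0,0],"gripper": 0},
    {"offset": [0.024,-0.058,0],"rot": [0,0,0],"gripper": 0},
    {"offset": [0.024,-0.058,0],"rot": [0,0,0],"gripper": 0},
    {"offset": [0.024,-0.058,0],"rot": [0,0,0],"gripper": 0},
    {"offset": [0.024,-0.058,0],"rot": [0,0,0],"gripper": 0},
    {"offset": [0.024,-0.058,0],"rot": [0,0,0],"gripper": 0},
    {"offset": [0.024,-0.058,0],"rot": [0,0,0],"gripper": 0}
  ]
}}

```text
time: 2.2
position: [0.537, -0.1312, 0.231]
tool_rot: [3.116, -0.397, 0.002]
ft_force: [0.2, -0.4, 0.3]
grip_width: 0.002
```

Emit:
{"name": "carry_out", "arguments": {
  "rows": [
    {"offset": [0.021,-0.055,0.05],"rot": [0,0,0],"gripper": 0},
    {"offset": [0,-0.017,0.06],"rot": [0,0,0],"gripper": 0},
    {"offset": [0,0,0],"rot": [0,0,0],"gripper": 0},
    {"offset": [0,0,0],"rot": [0,0,0],"gripper": 0}
  ]
}}

```text
time: 2.7
position: [0.5689, -0.0788, 0.1318]
tool_rot: [3.115, -0.402, 0.003]
ft_force: [-0.5, 0.4, 0.5]
grip_width: 0.004
```

```bash
python3 -c "
from h import *
s,R=st();print(R.T@(O+EX*-.035+EY*-.073+np.array([0,0,.03])-s['position']))
for n in ('wrist','top'):
  d=cams.get_image(n);cv2.imwrite('pics/'+n+'1.png',d['img'][:,:,::-1])
d=cams.get_image('scene');crop(d,'scene1.png',170,150,330,300,5)
"
```

```text
t 2.7 clamp xyz mm [-20.7 -75.8 131.8] F cl [-0.31 -0.56  0.54] tooly [-0.254 -0.967  0.001] toolz [ 0.002 -0.001 -1.   ] g 0.004 world [ 0.5689 -0.0788  0.1318]
[ 0.00257088 -0.01436794  0.10175969]
```

View pics/wrist1.png

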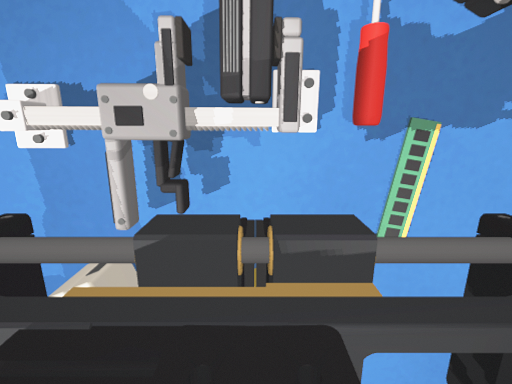

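View pics/scene1.png

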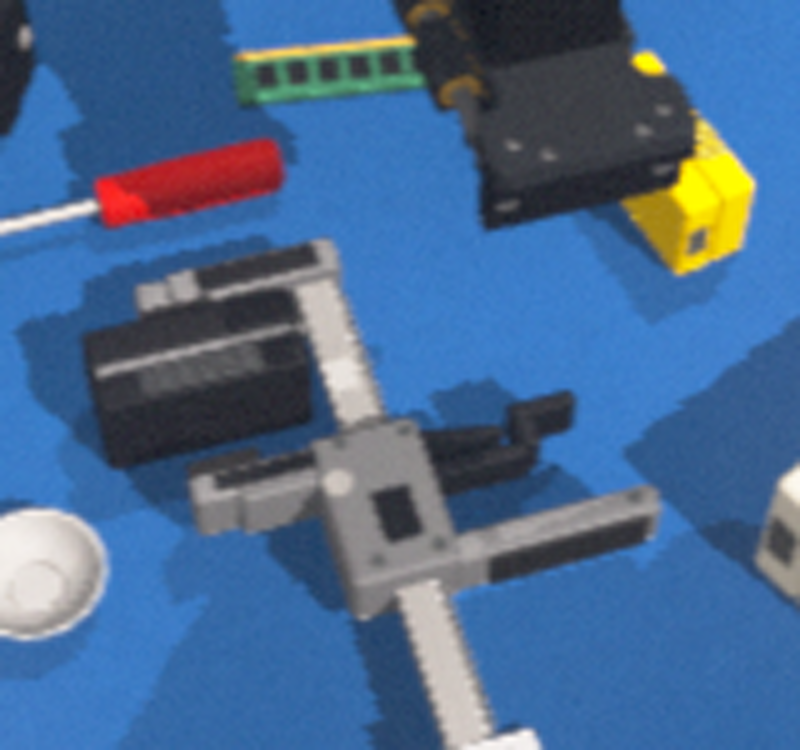

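The wrist picture shows the clamp ahead: trigger plate near (181,195), release lever near (176,160), adapter near (250,50). The space in front of the trigger is clear.

```bash
python3 -c "
from h import *
d=cams.get_image('wrist')
crop(d,'w1c.png',90,0,330,235,3)
for n,u,v,z in (('trig front in',188,181,.041),('trig front out',187,209,.041),('mpad far',189,17,.044),('mpad near',190,63,.044),('barL',30,113,.032),('barR',270,118,.032),('handle end',125,228,.043),('fpad',276,20,.044)):
  p=atz(d,u,v,z)-O;print(n,(p@EX*1e3).round(1),(p@EY*1e3).round(1))
"
```

```text
trig front in -81.4 -56.6
trig front out -83.9 -83.2
mpad far -71.9 75.3
mpad near -73.1 42.0
barL -220.8 3.7
barR -6.7 -1.1
handle end -143.1 -101.2
fpad -3.4 73.1
```

View pics/w1c.png

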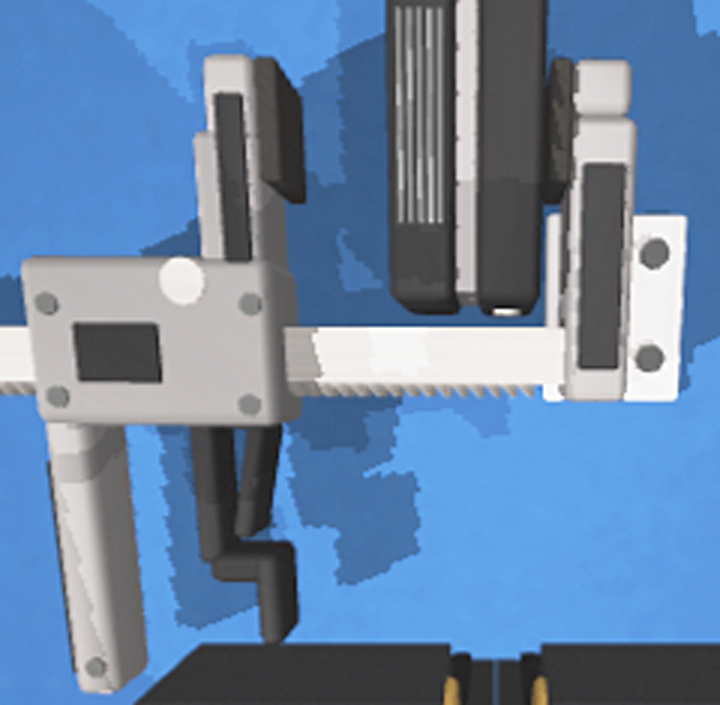

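Emit:
{"name": "carry_out", "arguments": {
  "rows": [
    {"offset": [0.003,-0.014,0.05],"rot": [0,0,0],"gripper": 0},
    {"offset": [0,0,0.052],"rot": [0,0,0],"gripper": 0},
    {"offset": [0,0,0],"rot": [0,0,0],"gripper": 0},
    {"offset": [0,0,0],"rot": [0,0,0],"gripper": 0}
  ]
}}

```text
time: 3.4
position: [0.5762, -0.0653, 0.0305]
tool_rot: [3.115, -0.403, 0.005]
ft_force: [-0.5, 0.2, 0.2]
grip_width: 0.006
```

```bash
python3 -c "
from h import *
s,R=st()
d=cams.get_image('wrist');cv2.imwrite('pics/w2.png',d['img'][:,:,::-1])
d=cams.get_image('scene');crop(d,'scene2.png',170,150,330,300,5)
"
```

```text
t 3.4 clamp xyz mm [-35.5 -72.2  30.5] F cl [-0.08 -0.5   0.19] tooly [-0.255 -0.967 -0.   ] toolz [ 0.003 -0.001 -1.   ] g 0.006 world [ 0.5762 -0.0653  0.0305]
```

View pics/w2.png

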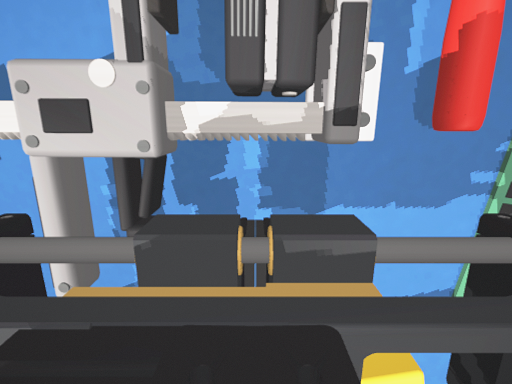

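View pics/scene2.png

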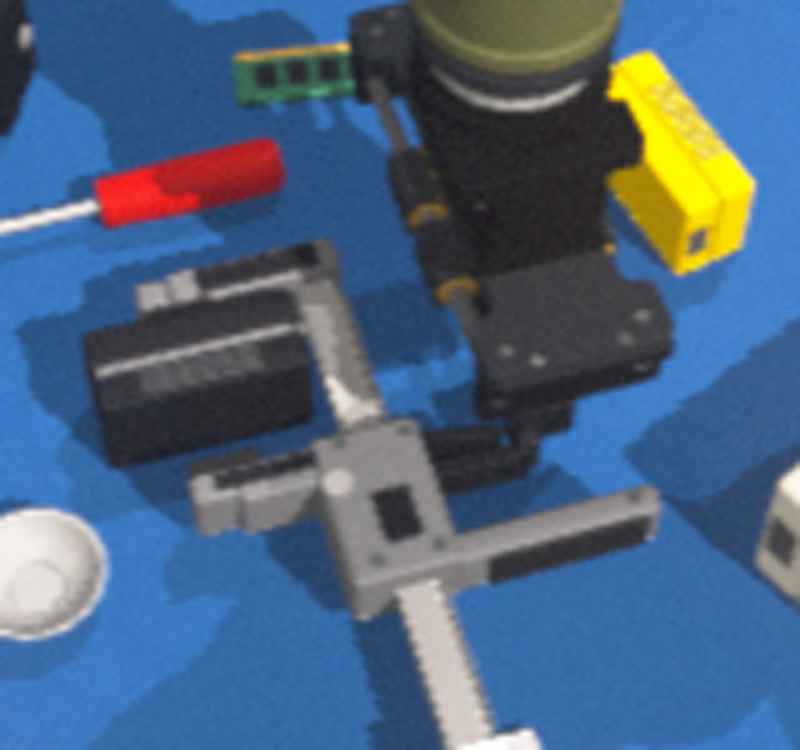

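Emit:
{"name": "carry_out", "arguments": {
  "rows": [
    {"offset": [0,-0.012,0],"rot": [0,0,0],"gripper": 0},
    {"offset": [0,-0.012,0],"rot": [0,0,0],"gripper": 0},
    {"offset": [0,-0.006,0],"rot": [0,0,0],"gripper": 0},
    {"offset": [0,-0.006,0],"rot": [0,0,0],"gripper": 0}
  ]
}}

```text
time: 4.0
position: [0.5837, -0.0291, 0.0281]
tool_rot: [3.116, -0.401, -0.0]
ft_force: [0.3, -0.6, 0.3]
grip_width: 0.004
```

```bash
python3 -c "
from h import *
s,R=st()"
```

```text
t 4.0 clamp xyz mm [-72.5 -74.1  28.1] F cl [0.54 0.48 0.3 ] tooly [-0.253 -0.967  0.   ] toolz [-0. -0. -1.] g 0.004 world [ 0.5837 -0.0291  0.0281]
```

Emit:
{"name": "carry_out", "arguments": {
  "rows": [
    {"offset": [0,-0.006,0],"rot": [0,0,0],"gripper": 0}
  ]
}}

```text
time: 4.12
position: [0.585, -0.0238, 0.0279]
tool_rot: [3.115, -0.402, -0.001]
ft_force: [-0.8, -0.1, -0.3]
grip_width: 0.004
```

```bash
python3 -c "
from h import *
s,R=st()"
```

```text
t 4.12 clamp xyz mm [-77.9 -74.1  27.9] F cl [ 0.32 -0.7  -0.3 ] tooly [-0.254 -0.967  0.   ] toolz [-0.001 -0.    -1.   ] g 0.004 world [ 0.585  -0.0238  0.0279]
```

Emit:
{"name": "carry_out", "arguments": {
  "rows": [
    {"offset": [0,-0.006,0],"rot": [0,0,0],"gripper": 0}
  ]
}}

```text
time: 4.25
position: [0.5863, -0.0184, 0.0278]
tool_rot: [3.115, -0.403, -0.002]
ft_force: [-1.0, -0.6, 0.3]
grip_width: 0.005
```

```bash
python3 -c "
from h import *
s,R=st()"
```

```text
t 4.25 clamp xyz mm [-83.5 -74.3  27.8] F cl [ 0.86 -0.79  0.26] tooly [-0.254 -0.967  0.001] toolz [-0.001 -0.001 -1.   ] g 0.005 world [ 0.5863 -0.0184  0.0278]
```

Emit:
{"name": "carry_out", "arguments": {
  "rows": [
    {"offset": [0,-0.006,0],"rot": [0,0,0],"gripper": 0}
  ]
}}

```text
time: 4.38
position: [0.5875, -0.0129, 0.0277]
tool_rot: [3.114, -0.403, -0.003]
ft_force: [-3.1, -5.8, 0.9]
grip_width: 0.006
```

```bash
python3 -c "
from h import *
s,R=st()
d=cams.get_image('wrist');cv2.imwrite('pics/w3.png',d['img'][:,:,::-1])"
```

```text
t 4.38 clamp xyz mm [-89.1 -74.5  27.7] F cl [ 6.37 -1.54  0.88] tooly [-0.254 -0.967  0.002] toolz [-0.002 -0.001 -1.   ] g 0.006 world [ 0.5875 -0.0129  0.0277]
```

View pics/w3.png

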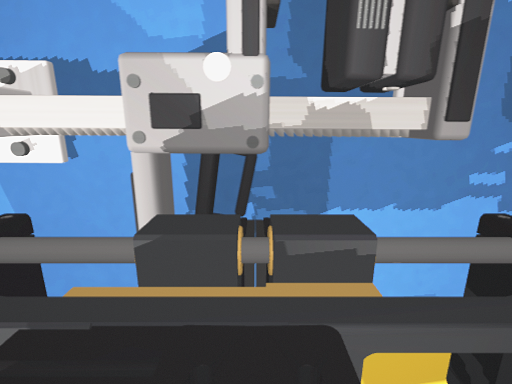

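Emit:
{"name": "carry_out", "arguments": {
  "rows": [
    {"offset": [0,-0.005,0],"rot": [0,0,0],"gripper": 0}
  ]
}}

```text
time: 4.55
position: [0.588, -0.0099, 0.0276]
tool_rot: [3.112, -0.404, -0.005]
ft_force: [-4.8, -5.1, 3.8]
grip_width: 0.003
```

Emit:
{"name": "carry_out", "arguments": {
  "rows": [
    {"offset": [0,-0.004,0],"rot": [0,0,0],"gripper": 0}
  ]
}}

```text
time: 4.68
position: [0.589, -0.0064, 0.0277]
tool_rot: [3.111, -0.405, -0.005]
ft_force: [-5.1, -4.6, 2.3]
grip_width: 0.007
```

```bash
python3 -c "
from h import *
s,R=st()
d=cams.get_image('wrist');cv2.imwrite('pics/w4.png',d['img'][:,:,::-1])"
```

```text
t 4.67 clamp xyz mm [-95.8 -74.7  27.7] F cl [ 5.78 -3.79  2.31] tooly [-0.256 -0.967  0.004] toolz [-0.004 -0.003 -1.   ] g 0.007 world [ 0.589  -0.0064  0.0277]
```

View pics/w4.png

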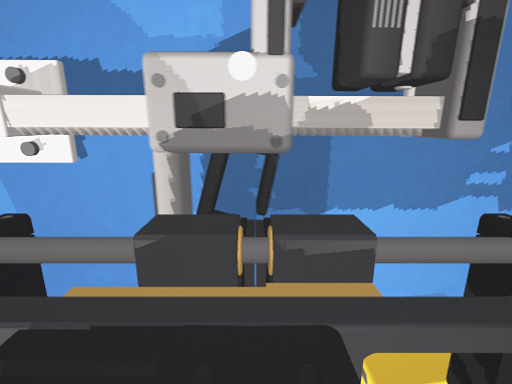

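Emit:
{"name": "carry_out", "arguments": {
  "rows": [
    {"offset": [0,-0.003,0],"rot": [0,0,0],"gripper": 0}
  ]
}}

```text
time: 4.85
position: [0.5901, -0.0034, 0.0277]
tool_rot: [3.112, -0.405, -0.004]
ft_force: [-4.7, -6.0, 1.6]
grip_width: 0.007
```

Emit:
{"name": "carry_out", "arguments": {
  "rows": [
    {"offset": [0,-0.002,0],"rot": [0,0,0],"gripper": 0}
  ]
}}

```text
time: 4.97
position: [0.5908, -0.0019, 0.0277]
tool_rot: [3.111, -0.405, -0.003]
ft_force: [-2.6, -7.0, 1.1]
grip_width: 0.004
```

Emit:
{"name": "carry_out", "arguments": {
  "rows": [
    {"offset": [0,0.015,0],"rot": [0,0,0],"gripper": 0},
    {"offset": [0,0.015,0],"rot": [0,0,0],"gripper": 0},
    {"offset": [0,0.013,0],"rot": [0,0,0],"gripper": 0},
    {"offset": [0,0,0],"rot": [0,0,0],"gripper": 0}
  ]
}}

```text
time: 5.48
position: [0.5808, -0.0423, 0.0282]
tool_rot: [3.115, -0.407, 0.001]
ft_force: [-0.4, -0.8, -0.9]
grip_width: 0.001
```

```bash
python3 -c "
from h import *
s,R=st()
d=cams.get_image('wrist');cv2.imwrite('pics/w5.png',d['img'][:,:,::-1])"
```

```text
t 5.47 clamp xyz mm [-59.  -73.5  28.2] F cl [ 0.92 -0.21 -0.94] tooly [-0.257 -0.966  0.   ] toolz [ 0. -0. -1.] g 0.001 world [ 0.5808 -0.0423  0.0282]
```

View pics/w5.png

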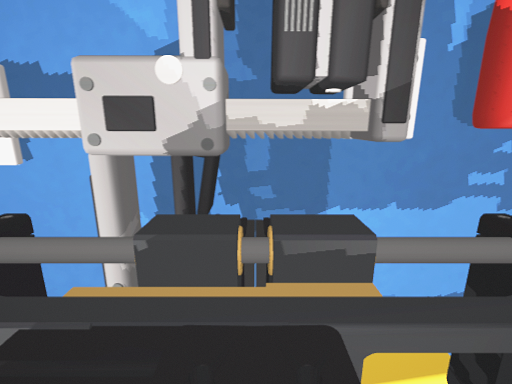

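```bash
python3 -c "
from h import *
d=cams.get_image('wrist')
p=atz(d,224,150,.047)-O;print(p@EX,p@EY)
p=atz(d,411,136,.047)-O;print(p@EX,p@EY)
a=cv2.imread('pics/w2.png');b=cv2.imread('pics/w5.png')
cv2.imwrite('pics/cmp.png',cv2.resize(np.vstack([a[0:200,100:400],b[0:200,150:450]]),None,fx=1.4,fy=1.4))
d=cams.get_image('scene');crop(d,'scene5.png',170,150,330,300,5)
"
```

```text
-0.07525110083027499 -0.018388004519264346
0.01517984736533428 -0.011880781433122916
```

View pics/cmp.png

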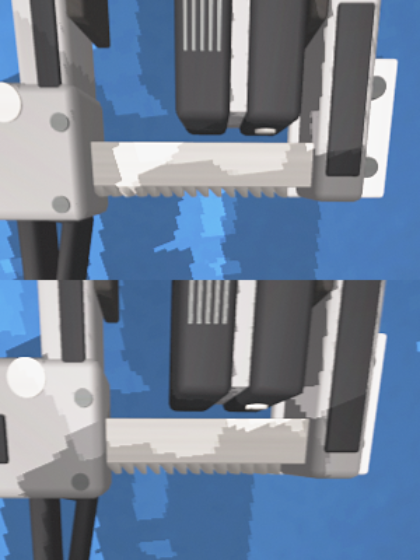

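View pics/scene5.png

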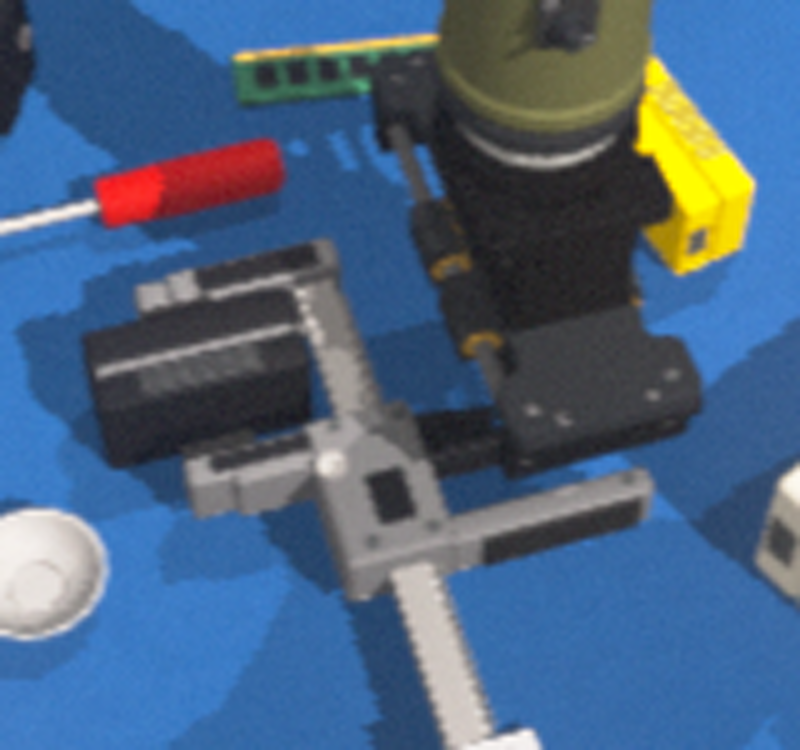

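Emit:
{"name": "carry_out", "arguments": {
  "rows": [
    {"offset": [0,-0.012,0],"rot": [0,0,0],"gripper": 0},
    {"offset": [0,-0.012,0],"rot": [0,0,0],"gripper": 0},
    {"offset": [0,-0.01,0],"rot": [0,0,0],"gripper": 0}
  ]
}}

```text
time: 6.0
position: [0.5889, -0.0095, 0.0279]
tool_rot: [3.111, -0.402, -0.002]
ft_force: [-2.4, -13.0, 1.5]
grip_width: 0.007
```

Emit:
{"name": "carry_out", "arguments": {
  "rows": [
    {"offset": [0,-0.004,0],"rot": [0,0,0],"gripper": 0}
  ]
}}

```text
time: 6.12
position: [0.5892, -0.0091, 0.0278]
tool_rot: [3.106, -0.404, -0.005]
ft_force: [-5.6, -15.5, 5.9]
grip_width: 0.009
```

Emit:
{"name": "carry_out", "arguments": {
  "rows": [
    {"offset": [0,-0.004,0],"rot": [0,0,0],"gripper": 0}
  ]
}}

```text
time: 6.25
position: [0.5894, -0.0086, 0.0278]
tool_rot: [3.102, -0.407, -0.007]
ft_force: [-8.2, -20.6, 7.8]
grip_width: 0.003
```

```bash
python3 -c "
from h import *
s,R=st()
d=cams.get_image('wrist');cv2.imwrite('pics/w6.png',d['img'][:,:,::-1])"
```

```text
t 6.25 clamp xyz mm [-93.8 -73.8  27.8] F cl [22.05 -2.74  7.85] tooly [-0.258 -0.966  0.014] toolz [-0.006 -0.013 -1.   ] g 0.003 world [ 0.5894 -0.0086  0.0278]
```

View pics/w6.png

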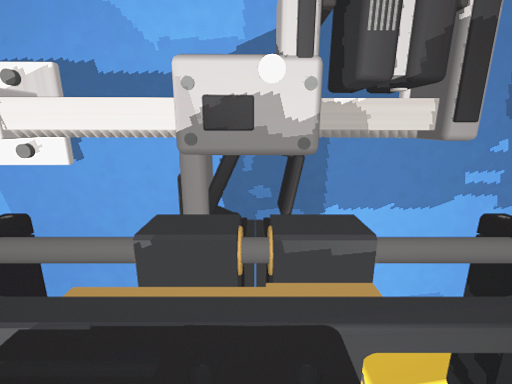

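```bash
cat >> h.py <<'E'
def wx(d,u,v,z=.047):
    p=atz(d,u,v,z)-O;return np.round([p@EX*1e3,p@EY*1e3],1)
E
python3 -c "
from h import *
d=cams.get_image('wrist');print(wx(d,319,150),wx(d,478,136))"
```

```text
[-62.3 -18.6] [ 14.8 -12.3]
```

Emit:
{"name": "carry_out", "arguments": {
  "rows": [
    {"offset": [0,0.02,0],"rot": [0,0,0],"gripper": 0},
    {"offset": [0,0.018,0],"rot": [0,0,0],"gripper": 0},
    {"offset": [0,0.018,0],"rot": [0,0,0],"gripper": 0},
    {"offset": [0,0,0],"rot": [0,0,0],"gripper": 0}
  ]
}}

```text
time: 6.85
position: [0.5772, -0.0557, 0.028]
tool_rot: [3.115, -0.406, 0.0]
ft_force: [-0.2, -0.1, 0.2]
grip_width: 0.007
```

```bash
python3 -c "
from h import *
s,R=st()
d=cams.get_image('wrist');cv2.imwrite('pics/w7.png',d['img'][:,:,::-1])
cv2.imwrite('pics/w7c.png',cv2.resize(d['img'][0:200,50:450,::-1],None,fx=2,fy=2))"
```

```text
t 6.85 clamp xyz mm [-45.1 -73.7  28. ] F cl [ 0.14 -0.16  0.22] tooly [-0.256 -0.967  0.   ] toolz [ 0. -0. -1.] g 0.007 world [ 0.5772 -0.0557  0.028 ]
```

View pics/w7c.png

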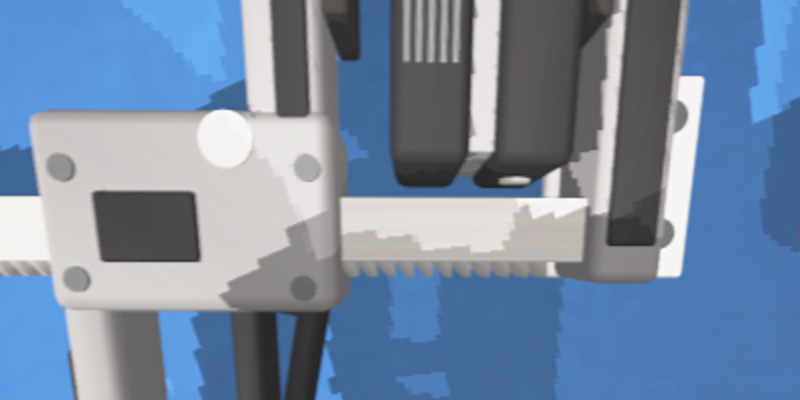

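```bash
python3 -c "
from h import *
d=cams.get_image('wrist');print(wx(d,221,150),wx(d,378,138))
print('mpad?',wx(d,229,25,.044),'cover face near edge',wx(d,246,70,.05),'case right edge',wx(d,338,75,.05),'fpad',wx(d,343,10,.044))"
```

```text
[-63.  -18.5] [ 13.  -12.9]
mpad? [-58.  37.] cover face near edge [-50.4  17.1] case right edge [-9.2 14.9] fpad [-7.2 42.8]
```

Emit:
{"name": "carry_out", "arguments": {
  "rows": [
    {"offset": [0,-0.009,0],"rot": [0,0,0],"gripper": 0},
    {"offset": [0,-0.009,0],"rot": [0,0,0],"gripper": 0},
    {"offset": [0,-0.007,0],"rot": [0,0,0],"gripper": 0}
  ]
}}

```text
time: 7.32
position: [0.5825, -0.0302, 0.0278]
tool_rot: [3.113, -0.401, -0.004]
ft_force: [-4.9, -5.6, 3.6]
grip_width: 0.002
```

Emit:
{"name": "carry_out", "arguments": {
  "rows": [
    {"offset": [0,-0.004,0],"rot": [0,0,0],"gripper": 0}
  ]
}}

```text
time: 7.45
position: [0.5832, -0.0273, 0.0278]
tool_rot: [3.112, -0.402, -0.005]
ft_force: [-5.1, -5.7, 3.7]
grip_width: 0.009
```

Emit:
{"name": "carry_out", "arguments": {
  "rows": [
    {"offset": [0,-0.004,0],"rot": [0,0,0],"gripper": 0}
  ]
}}

```text
time: 7.58
position: [0.5844, -0.0237, 0.0279]
tool_rot: [3.112, -0.403, -0.004]
ft_force: [-3.5, -5.4, 3.1]
grip_width: 0.001
```

Emit:
{"name": "carry_out", "arguments": {
  "rows": [
    {"offset": [0,-0.004,0],"rot": [0,0,0],"gripper": 0}
  ]
}}

```text
time: 7.7
position: [0.5859, -0.0205, 0.0279]
tool_rot: [3.111, -0.403, -0.003]
ft_force: [-3.1, -7.2, 1.5]
grip_width: 0.004
```

```bash
python3 -c "
from h import *
s,R=st()"
```

```text
t 7.7 clamp xyz mm [-81.3 -74.2  27.9] F cl [ 7.79 -1.15  1.51] tooly [-0.255 -0.967  0.004] toolz [-0.002 -0.004 -1.   ] g 0.004 world [ 0.5859 -0.0205  0.0279]
```

Emit:
{"name": "carry_out", "arguments": {
  "rows": [
    {"offset": [0,-0.003,0],"rot": [0,0,0],"gripper": 0}
  ]
}}

```text
time: 7.82
position: [0.5865, -0.0193, 0.0278]
tool_rot: [3.109, -0.404, -0.003]
ft_force: [-4.5, -11.5, 3.9]
grip_width: 0.004
```

Emit:
{"name": "carry_out", "arguments": {
  "rows": [
    {"offset": [0,-0.002,0],"rot": [0,0,0],"gripper": 0}
  ]
}}

```text
time: 7.95
position: [0.5867, -0.0191, 0.0278]
tool_rot: [3.107, -0.406, -0.004]
ft_force: [-5.1, -11.9, 4.2]
grip_width: 0.006
```

```bash
python3 -c "
from h import *
s,R=st()
d=cams.get_image('wrist')
cv2.imwrite('pics/w8c.png',cv2.resize(d['img'][0:200,110:510,::-1],None,fx=2,fy=2))"
```

```text
t 7.95 clamp xyz mm [-83.  -73.8  27.8] F cl [12.75 -1.89  4.2 ] tooly [-0.257 -0.966  0.009] toolz [-0.004 -0.008 -1.   ] g 0.006 world [ 0.5867 -0.0191  0.0278]
```

View pics/w8c.png

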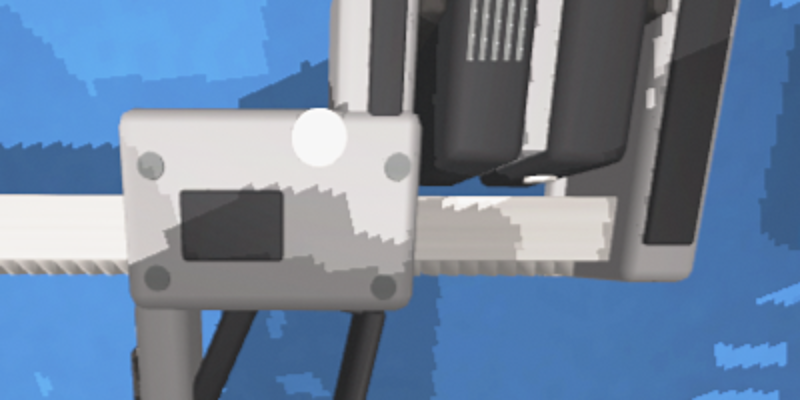

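```bash
python3 -c "
from h import *
d=cams.get_image('wrist');print(wx(d,316,150),wx(d,455,138))"
```

```text
[-53.  -18.6] [ 14.2 -13.1]
```

Emit:
{"name": "carry_out", "arguments": {
  "rows": [
    {"offset": [0,0.018,0],"rot": [0,0,0],"gripper": 0},
    {"offset": [0,0.018,0],"rot": [0,0,0],"gripper": 0},
    {"offset": [0,0.017,0],"rot": [0,0,0],"gripper": 0},
    {"offset": [0,0,0],"rot": [0,0,0],"gripper": 0}
  ]
}}

```text
time: 8.55
position: [0.5743, -0.0666, 0.028]
tool_rot: [3.115, -0.407, 0.0]
ft_force: [0.3, -0.7, 0.6]
grip_width: 0.011
```

```bash
python3 -c "
from h import *
s,R=st()
d=cams.get_image('wrist')
cv2.imwrite('pics/w9c.png',cv2.resize(d['img'][0:200,50:450,::-1],None,fx=2,fy=2))"
```

```text
t 8.55 clamp xyz mm [-33.8 -73.7  28. ] F cl [0.59 0.5  0.58] tooly [-0.257 -0.966  0.   ] toolz [ 0.    -0.001 -1.   ] g 0.011 world [ 0.5743 -0.0666  0.028 ]
```

View pics/w9c.png

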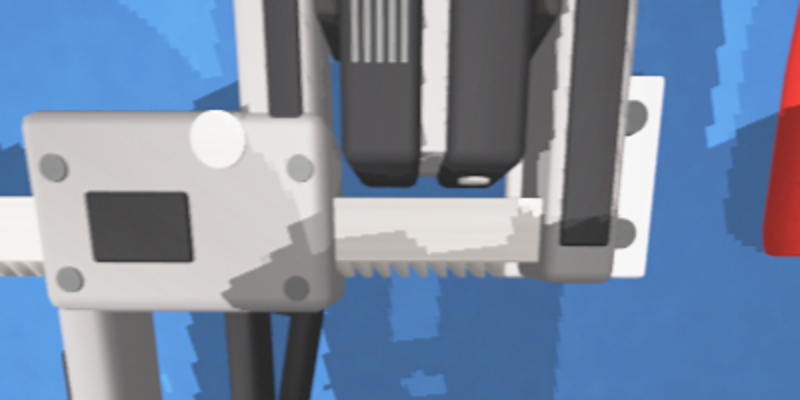

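Emit:
{"name": "carry_out", "arguments": {
  "rows": [
    {"offset": [0,-0.009,0],"rot": [0,0,0],"gripper": 0},
    {"offset": [0,-0.009,0],"rot": [0,0,0],"gripper": 0},
    {"offset": [0,-0.006,0],"rot": [0,0,0],"gripper": 0}
  ]
}}

```text
time: 8.98
position: [0.5797, -0.0417, 0.0279]
tool_rot: [3.113, -0.4, -0.004]
ft_force: [-5.0, -6.5, 3.4]
grip_width: 0.006
```

Emit:
{"name": "carry_out", "arguments": {
  "rows": [
    {"offset": [0,-0.003,0],"rot": [0,0,0],"gripper": 0}
  ]
}}

```text
time: 9.1
position: [0.5798, -0.0405, 0.0279]
tool_rot: [3.111, -0.402, -0.005]
ft_force: [-6.3, -7.5, 5.1]
grip_width: 0.003
```

Emit:
{"name": "carry_out", "arguments": {
  "rows": [
    {"offset": [0,-0.003,0],"rot": [0,0,0],"gripper": 0}
  ]
}}

```text
time: 9.22
position: [0.58, -0.0397, 0.0279]
tool_rot: [3.109, -0.404, -0.007]
ft_force: [-7.4, -11.4, 6.7]
grip_width: 0.003
```

Emit:
{"name": "carry_out", "arguments": {
  "rows": [
    {"offset": [0,-0.003,0],"rot": [0,0,0],"gripper": 0}
  ]
}}

```text
time: 9.35
position: [0.5802, -0.0384, 0.0278]
tool_rot: [3.107, -0.406, -0.008]
ft_force: [-8.2, -12.9, 7.9]
grip_width: 0.008
```

```bash
python3 -c "
from h import *
s,R=st()"
```

```text
t 9.35 clamp xyz mm [-62.6 -75.1  27.8] F cl [14.58 -4.7   7.86] tooly [-0.257 -0.966  0.009] toolz [-0.006 -0.008 -1.   ] g 0.008 world [ 0.5802 -0.0384  0.0278]
```

```bash
python3 -c "
from h import *
s,R=st()
d=cams.get_image('wrist')
cv2.imwrite('pics/w10c.png',cv2.resize(d['img'][0:200,110:510,::-1],None,fx=2,fy=2))"
```

```text
t 9.35 clamp xyz mm [-62.6 -75.1  27.8] F cl [14.58 -4.7   7.86] tooly [-0.257 -0.966  0.009] toolz [-0.006 -0.008 -1.   ] g 0.008 world [ 0.5802 -0.0384  0.0278]
```

View pics/w10c.png

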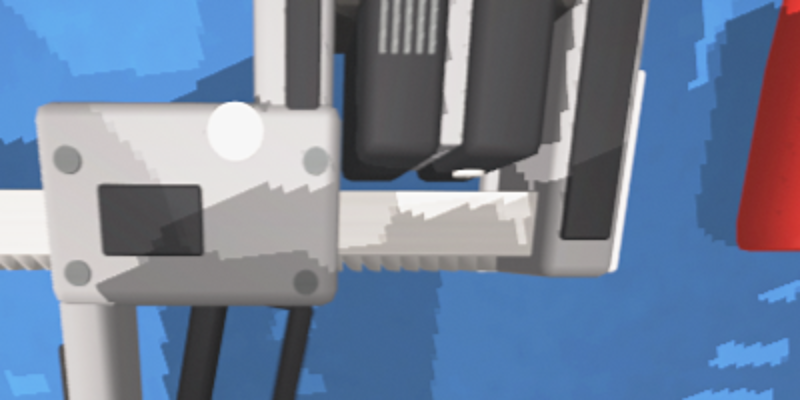

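Emit:
{"name": "carry_out", "arguments": {
  "rows": [
    {"offset": [0,-0.002,0],"rot": [0,0,0],"gripper": 0}
  ]
}}

```text
time: 9.52
position: [0.5805, -0.037, 0.0278]
tool_rot: [3.106, -0.406, -0.009]
ft_force: [-7.8, -12.3, 7.7]
grip_width: 0.004
```

Emit:
{"name": "carry_out", "arguments": {
  "rows": [
    {"offset": [0,-0.002,0],"rot": [0,0,0],"gripper": 0}
  ]
}}

```text
time: 9.65
position: [0.5809, -0.0354, 0.0278]
tool_rot: [3.105, -0.407, -0.009]
ft_force: [-9.5, -13.1, 7.3]
grip_width: 0.004
```

Emit:
{"name": "carry_out", "arguments": {
  "rows": [
    {"offset": [0,-0.002,0],"rot": [0,0,0],"gripper": 0}
  ]
}}

```text
time: 9.78
position: [0.5817, -0.0332, 0.0278]
tool_rot: [3.106, -0.407, -0.008]
ft_force: [-6.6, -11.6, 6.9]
grip_width: 0.002
```

```bash
python3 -c "
from h import *
s,R=st()
d=cams.get_image('wrist')
cv2.imwrite('pics/w11c.png',cv2.resize(d['img'][0:200,110:510,::-1],None,fx=2,fy=2))"
```

```text
t 9.78 clamp xyz mm [-68.1 -75.   27.8] F cl [12.89 -3.4   6.89] tooly [-0.257 -0.966  0.01 ] toolz [-0.007 -0.008 -1.   ] g 0.002 world [ 0.5817 -0.0332  0.0278]
```

View pics/w11c.png

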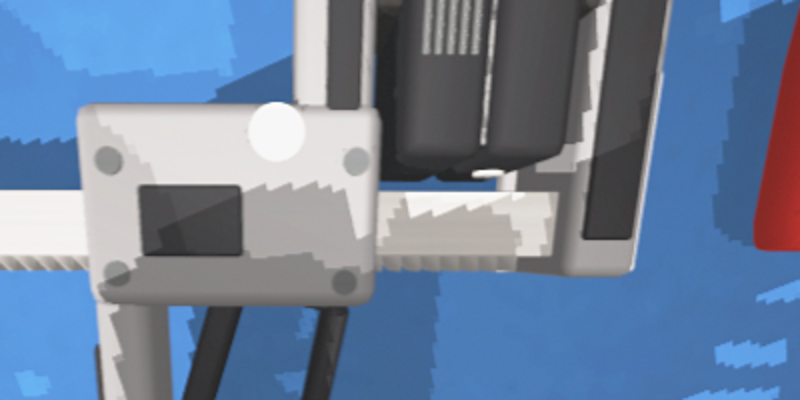

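Emit:
{"name": "carry_out", "arguments": {
  "rows": [
    {"offset": [0,-0.0015,0],"rot": [0,0,0],"gripper": 0}
  ]
}}

```text
time: 9.95
position: [0.5822, -0.032, 0.0278]
tool_rot: [3.106, -0.406, -0.008]
ft_force: [-8.4, -12.9, 6.7]
grip_width: 0.002
```

Emit:
{"name": "carry_out", "arguments": {
  "rows": [
    {"offset": [0,-0.0015,0],"rot": [0,0,0],"gripper": 0}
  ]
}}

```text
time: 10.07
position: [0.5823, -0.0316, 0.0278]
tool_rot: [3.104, -0.407, -0.009]
ft_force: [-8.5, -14.4, 7.2]
grip_width: 0.008
```

```bash
python3 -c "
from h import *
s,R=st()
d=cams.get_image('wrist')
cv2.imwrite('pics/w12c.png',cv2.resize(d['img'][0:200,210:410,::-1],None,fx=3.5,fy=3))"
```

```text
t 10.07 clamp xyz mm [-69.7 -74.8  27.8] F cl [16.06 -4.6   7.2 ] tooly [-0.258 -0.966  0.012] toolz [-0.007 -0.01  -1.   ] g 0.008 world [ 0.5823 -0.0316  0.0278]
```

View pics/w12c.png

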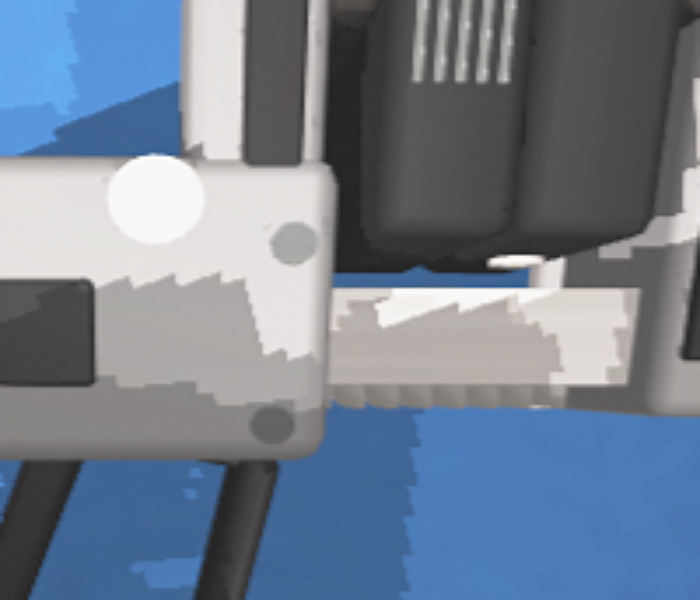

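Emit:
{"name": "carry_out", "arguments": {
  "rows": [
    {"offset": [0,-0.0015,0],"rot": [0,0,0],"gripper": 0}
  ]
}}

```text
time: 10.25
position: [0.5825, -0.0312, 0.0278]
tool_rot: [3.103, -0.408, -0.009]
ft_force: [-9.7, -16.7, 7.9]
grip_width: 0.002
```

Emit:
{"name": "carry_out", "arguments": {
  "rows": [
    {"offset": [0,-0.001,0],"rot": [0,0,0],"gripper": 0}
  ]
}}

```text
time: 10.38
position: [0.5826, -0.0309, 0.0278]
tool_rot: [3.102, -0.409, -0.01]
ft_force: [-8.8, -17.8, 8.9]
grip_width: 0.003
```

```bash
python3 -c "
from h import *
s,R=st()
"
```

```text
t 10.38 clamp xyz mm [-70.5 -74.7  27.8] F cl [19.49 -4.03  8.9 ] tooly [-0.259 -0.966  0.014] toolz [-0.008 -0.012 -1.   ] g 0.003 world [ 0.5826 -0.0309  0.0278]
```

```bash
python3 -c "
from h import *
s,R=st()
d=cams.get_image('wrist')
cv2.imwrite('pics/w13.png',cv2.resize(d['img'][0:215,90:490,::-1],None,fx=2,fy=2))
print(wx(d,303,150),wx(d,423,136))
d=cams.get_image('scene');crop(d,'scene13.png',180,180,300,290,6)
d=cams.get_image('top');crop(d,'top13.png',208,130,308,216,7)
"
```

```text
t 10.38 clamp xyz mm [-70.5 -74.7  27.8] F cl [19.49 -4.03  8.9 ] tooly [-0.259 -0.966  0.014] toolz [-0.008 -0.012 -1.   ] g 0.003 world [ 0.5826 -0.0309  0.0278]
[-47.  -19.5] [ 11.  -13.2]
```

View pics/w13.png

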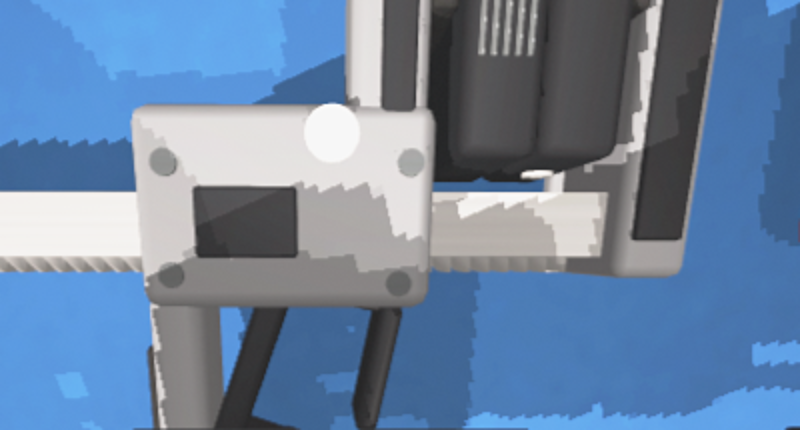

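View pics/scene13.png

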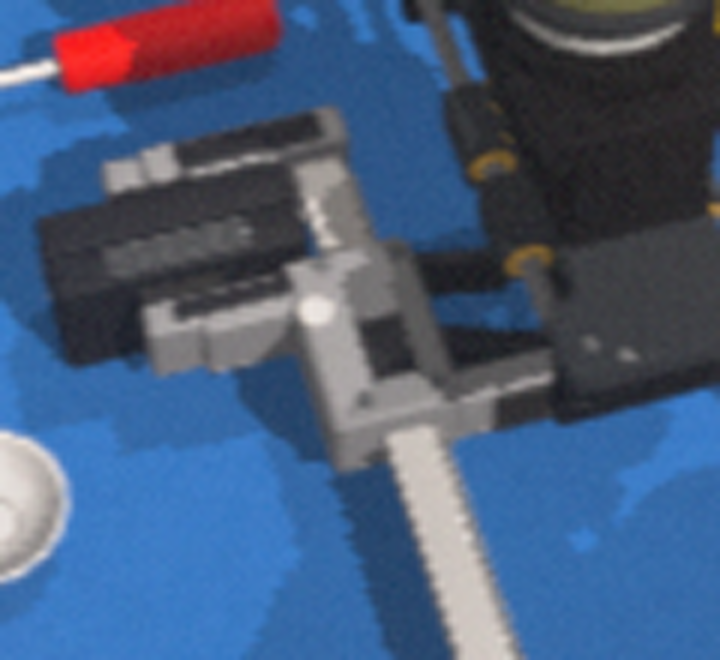

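View pics/top13.png

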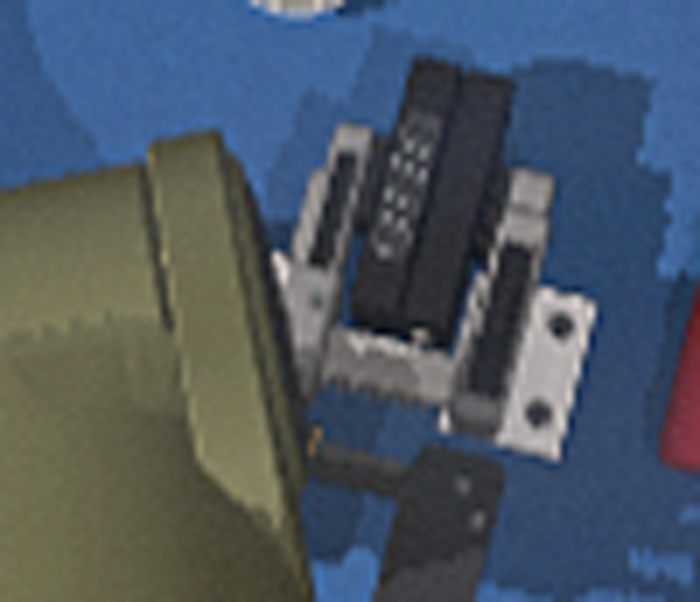

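Emit:
{"name": "carry_out", "arguments": {
  "rows": [
    {"offset": [0,-0.001,0],"rot": [0,0,0],"gripper": 0}
  ]
}}

```text
time: 10.65
position: [0.5827, -0.0307, 0.0278]
tool_rot: [3.101, -0.409, -0.01]
ft_force: [-9.6, -18.6, 9.8]
grip_width: 0.006
```

```bash
python3 -c "
from h import *
s,R=st()
"
```

```text
t 10.65 clamp xyz mm [-70.7 -74.7  27.8] F cl [20.42 -4.62  9.83] tooly [-0.259 -0.966  0.014] toolz [-0.008 -0.013 -1.   ] g 0.006 world [ 0.5827 -0.0307  0.0278]
```

Emit:
{"name": "carry_out", "arguments": {
  "rows": [
    {"offset": [0,0.016,0],"rot": [0,0,0],"gripper": 0},
    {"offset": [0,0.018,0],"rot": [0,0,0],"gripper": 0},
    {"offset": [0,0.018,0],"rot": [0,0,0],"gripper": 0},
    {"offset": [0,0,0],"rot": [0,0,0],"gripper": 0}
  ]
}}

```text
time: 11.15
position: [0.5728, -0.0727, 0.028]
tool_rot: [3.115, -0.406, 0.0]
ft_force: [0.3, -0.3, -0.7]
grip_width: 0.009
```

```bash
python3 -c "
from h import *
s,R=st()
d=cams.get_image('wrist')
cv2.imwrite('pics/w14.png',cv2.resize(d['img'][0:215,30:430,::-1],None,fx=2,fy=2))
"
```

```text
t 11.15 clamp xyz mm [-27.6 -73.6  28. ] F cl [ 0.2   0.35 -0.68] tooly [-0.257 -0.967  0.   ] toolz [ 0. -0. -1.] g 0.009 world [ 0.5728 -0.0727  0.028 ]
```

View pics/w14.png

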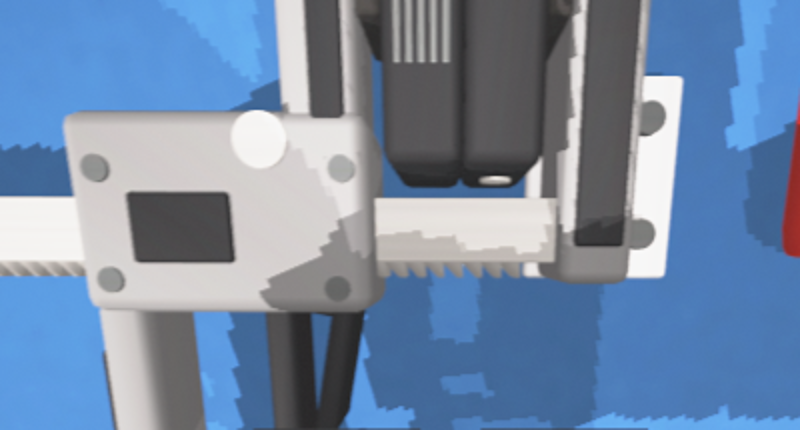

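Emit:
{"name": "carry_out", "arguments": {
  "rows": [
    {"offset": [0,-0.007,0],"rot": [0,0,0],"gripper": 0},
    {"offset": [0,-0.007,0],"rot": [0,0,0],"gripper": 0},
    {"offset": [0,-0.004,0],"rot": [0,0,0],"gripper": 0}
  ]
}}

```text
time: 11.58
position: [0.5773, -0.0522, 0.028]
tool_rot: [-3.116, 0.4, 0.001]
ft_force: [-0.7, -0.8, -0.0]
grip_width: 0.006
```

Emit:
{"name": "carry_out", "arguments": {
  "rows": [
    {"offset": [0,-0.003,0],"rot": [0,0,0],"gripper": 0}
  ]
}}

```text
time: 11.7
position: [0.578, -0.0501, 0.0279]
tool_rot: [3.116, -0.401, -0.001]
ft_force: [-1.9, 0.1, 1.2]
grip_width: 0.005
```

Emit:
{"name": "carry_out", "arguments": {
  "rows": [
    {"offset": [0,-0.003,0],"rot": [0,0,0],"gripper": 0}
  ]
}}

```text
time: 11.82
position: [0.5787, -0.0477, 0.0279]
tool_rot: [3.115, -0.402, -0.001]
ft_force: [-1.4, -0.4, 0.1]
grip_width: 0.01
```

```bash
python3 -c "
from h import *
s,R=st()
"
```

```text
t 11.82 clamp xyz mm [-53.2 -74.2  27.9] F cl [ 0.78 -1.23  0.13] tooly [-0.254 -0.967  0.   ] toolz [-0.001 -0.    -1.   ] g 0.01 world [ 0.5787 -0.0477  0.0279]
```

Emit:
{"name": "carry_out", "arguments": {
  "rows": [
    {"offset": [0,-0.003,0],"rot": [0,0,0],"gripper": 0}
  ]
}}

```text
time: 11.95
position: [0.579, -0.0459, 0.0279]
tool_rot: [3.114, -0.403, -0.002]
ft_force: [-3.6, -3.7, 2.0]
grip_width: 0.005
```

Emit:
{"name": "carry_out", "arguments": {
  "rows": [
    {"offset": [0,-0.003,0],"rot": [0,0,0],"gripper": 0}
  ]
}}

```text
time: 12.08
position: [0.5792, -0.0451, 0.0278]
tool_rot: [3.111, -0.405, -0.004]
ft_force: [-5.3, -6.5, 3.2]
grip_width: 0.006
```

```bash
python3 -c "
from h import *
s,R=st()
"
```

```text
t 12.07 clamp xyz mm [-55.9 -74.4  27.8] F cl [ 7.64 -3.47  3.22] tooly [-0.256 -0.967  0.005] toolz [-0.003 -0.004 -1.   ] g 0.006 world [ 0.5792 -0.0451  0.0278]
```

Force is rising steeply at mid-stroke. I'll carry on in small steps to about 20 N.

Emit:
{"name": "carry_out", "arguments": {
  "rows": [
    {"offset": [0,-0.003,0],"rot": [0,0,0],"gripper": 0}
  ]
}}

```text
time: 12.2
position: [0.5793, -0.0442, 0.0278]
tool_rot: [3.108, -0.406, -0.006]
ft_force: [-6.6, -11.5, 4.6]
grip_width: 0.009
```

Emit:
{"name": "carry_out", "arguments": {
  "rows": [
    {"offset": [0,-0.002,0],"rot": [0,0,0],"gripper": 0}
  ]
}}

```text
time: 12.32
position: [0.5794, -0.0438, 0.0278]
tool_rot: [3.106, -0.408, -0.007]
ft_force: [-7.7, -13.5, 5.9]
grip_width: 0.001
```

Emit:
{"name": "carry_out", "arguments": {
  "rows": [
    {"offset": [0,-0.002,0],"rot": [0,0,0],"gripper": 0}
  ]
}}

```text
time: 12.45
position: [0.5795, -0.0433, 0.0277]
tool_rot: [3.104, -0.409, -0.008]
ft_force: [-9.2, -15.3, 6.1]
grip_width: 0.003
```

```bash
python3 -c "
from h import *
s,R=st()
"
```

```text
t 12.45 clamp xyz mm [-57.7 -74.5  27.7] F cl [17.12 -5.07  6.08] tooly [-0.259 -0.966  0.011] toolz [-0.006 -0.01  -1.   ] g 0.003 world [ 0.5795 -0.0433  0.0277]
```

Emit:
{"name": "carry_out", "arguments": {
  "rows": [
    {"offset": [0,-0.002,0],"rot": [0,0,0],"gripper": 0},
    {"offset": [0,-0.001,0],"rot": [0,0,0],"gripper": 0}
  ]
}}

```text
time: 12.7
position: [0.5797, -0.0426, 0.0277]
tool_rot: [3.101, -0.411, -0.01]
ft_force: [-10.4, -17.4, 7.6]
grip_width: 0.003
```

```bash
python3 -c "
from h import *
s,R=st()
d=cams.get_image('wrist')
cv2.imwrite('pics/w15.png',cv2.resize(d['img'][0:215,70:470,::-1],None,fx=2,fy=2))
"
```

```text
t 12.7 clamp xyz mm [-58.5 -74.6  27.7] F cl [19.5  -5.63  7.59] tooly [-0.26  -0.965  0.014] toolz [-0.008 -0.012 -1.   ] g 0.003 world [ 0.5797 -0.0426  0.0277]
```

View pics/w15.png

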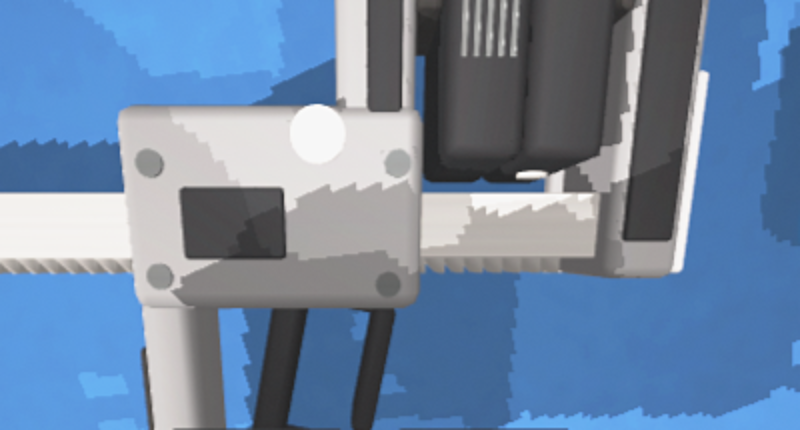

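Emit:
{"name": "carry_out", "arguments": {
  "rows": [
    {"offset": [0,0.016,0],"rot": [0,0,0],"gripper": 0},
    {"offset": [0,0.016,0],"rot": [0,0,0],"gripper": 0},
    {"offset": [0,0.016,0],"rot": [0,0,0],"gripper": 0},
    {"offset": [0,0,0],"rot": [0,0,0],"gripper": 0}
  ]
}}

```text
time: 13.25
position: [0.5707, -0.0802, 0.028]
tool_rot: [3.115, -0.406, 0.0]
ft_force: [0.0, -0.3, 0.4]
grip_width: 0.007
```

```bash
python3 -c "
from h import *
s,R=st()
"
```

```text
t 13.25 clamp xyz mm [-19.7 -73.7  28. ] F cl [0.31 0.11 0.41] tooly [-0.256 -0.967  0.   ] toolz [ 0. -0. -1.] g 0.007 world [ 0.5707 -0.0802  0.028 ]
```

Emit:
{"name": "carry_out", "arguments": {
  "rows": [
    {"offset": [0.012,0.003,0],"rot": [0,0,0],"gripper": 0},
    {"offset": [0.012,0,0],"rot": [0,0,0],"gripper": 0},
    {"offset": [0.0095,0,0],"rot": [0,0,0],"gripper": 0},
    {"offset": [0,0,0],"rot": [0,0,0],"gripper": 0}
  ]
}}

```text
time: 13.75
position: [0.6034, -0.0899, 0.0279]
tool_rot: [-3.115, 0.402, -0.0]
ft_force: [-0.6, -0.2, -0.2]
grip_width: 0.009
```

```bash
python3 -c "
from h import *
s,R=st()
d=cams.get_image('wrist')
cv2.imwrite('pics/w16.png',d['img'][:,:,::-1])
d=cams.get_image('scene');crop(d,'scene16.png',180,180,300,290,6)
"
```

```text
t 13.75 clamp xyz mm [-18.7 -39.6  27.9] F cl [ 0.3  -0.5  -0.15] tooly [-0.254 -0.967 -0.001] toolz [ 0.  0. -1.] g 0.009 world [ 0.6034 -0.0899  0.0279]
```

View pics/w16.png

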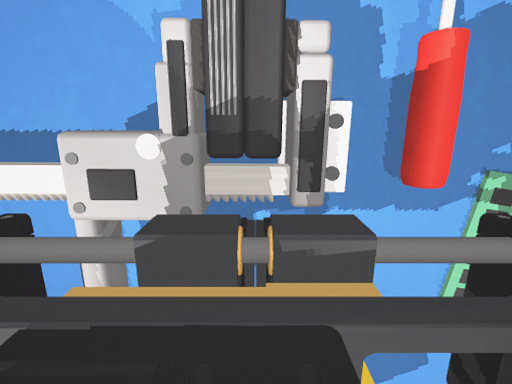

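View pics/scene16.png

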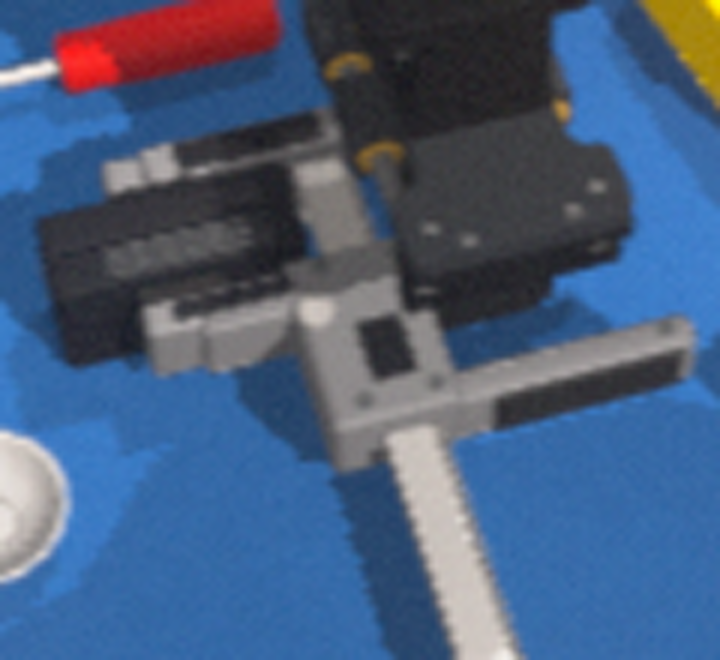

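Emit:
{"name": "carry_out", "arguments": {
  "rows": [
    {"offset": [0,-0.006,0],"rot": [0,0,0],"gripper": 0},
    {"offset": [0,-0.004,0],"rot": [0,0,0],"gripper": 0},
    {"offset": [0,-0.004,0],"rot": [0,0,0],"gripper": 0}
  ]
}}

```text
time: 14.22
position: [0.606, -0.076, 0.0282]
tool_rot: [3.116, -0.402, 0.0]
ft_force: [0.5, -0.6, 0.8]
grip_width: 0.002
```

Emit:
{"name": "carry_out", "arguments": {
  "rows": [
    {"offset": [0,-0.004,0],"rot": [0,0,0],"gripper": 0}
  ]
}}

```text
time: 14.35
position: [0.607, -0.0724, 0.0281]
tool_rot: [3.116, -0.402, 0.0]
ft_force: [-0.3, 0.0, 0.7]
grip_width: 0.009
```

Emit:
{"name": "carry_out", "arguments": {
  "rows": [
    {"offset": [0,-0.004,0],"rot": [0,0,0],"gripper": 0}
  ]
}}

```text
time: 14.48
position: [0.6081, -0.0686, 0.0281]
tool_rot: [3.116, -0.402, -0.0]
ft_force: [0.3, -0.2, 0.1]
grip_width: 0.007
```

Emit:
{"name": "carry_out", "arguments": {
  "rows": [
    {"offset": [0,-0.003,0],"rot": [0,0,0],"gripper": 0}
  ]
}}

```text
time: 14.6
position: [0.6088, -0.0656, 0.0281]
tool_rot: [3.116, -0.402, -0.0]
ft_force: [1.0, 0.3, -0.1]
grip_width: 0.007
```

```bash
python3 -c "
from h import *
s,R=st()
"
```

```text
t 14.6 clamp xyz mm [-43.5 -40.5  28.1] F cl [-0.57  0.91 -0.12] tooly [-0.254 -0.967  0.   ] toolz [-0. -0. -1.] g 0.007 world [ 0.6088 -0.0656  0.0281]
```

Emit:
{"name": "carry_out", "arguments": {
  "rows": [
    {"offset": [0,-0.003,0],"rot": [0,0,0],"gripper": 0}
  ]
}}

```text
time: 14.72
position: [0.6089, -0.0635, 0.0279]
tool_rot: [3.115, -0.403, -0.002]
ft_force: [-3.3, -0.9, 1.6]
grip_width: 0.004
```

Emit:
{"name": "carry_out", "arguments": {
  "rows": [
    {"offset": [0,-0.003,0],"rot": [0,0,0],"gripper": 0}
  ]
}}

```text
time: 14.85
position: [0.6089, -0.061, 0.0277]
tool_rot: [3.114, -0.403, -0.005]
ft_force: [-5.0, -3.7, 3.5]
grip_width: 0.01
```

Emit:
{"name": "carry_out", "arguments": {
  "rows": [
    {"offset": [0,-0.003,0],"rot": [0,0,0],"gripper": 0}
  ]
}}

```text
time: 14.98
position: [0.6095, -0.0587, 0.0277]
tool_rot: [3.113, -0.404, -0.005]
ft_force: [-3.9, -3.0, 3.2]
grip_width: 0.008
```

```bash
python3 -c "
from h import *
s,R=st()
d=cams.get_image('wrist')
cv2.imwrite('pics/w17.png',d['img'][:,:,::-1])
d=cams.get_image('scene');crop(d,'scene17.png',180,180,300,290,6)
"
```

```text
t 14.97 clamp xyz mm [-50.4 -41.6  27.7] F cl [ 3.92 -3.    3.15] tooly [-0.255 -0.967  0.003] toolz [-0.004 -0.002 -1.   ] g 0.008 world [ 0.6095 -0.0587  0.0277]
```

View pics/w17.png

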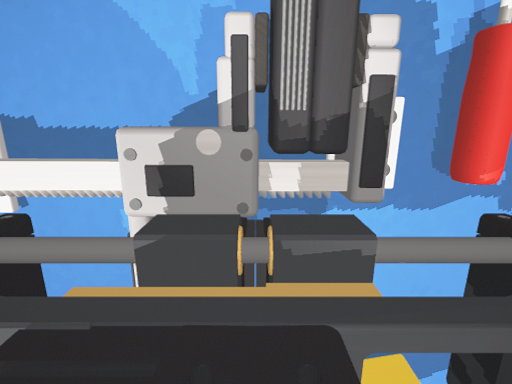

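View pics/scene17.png

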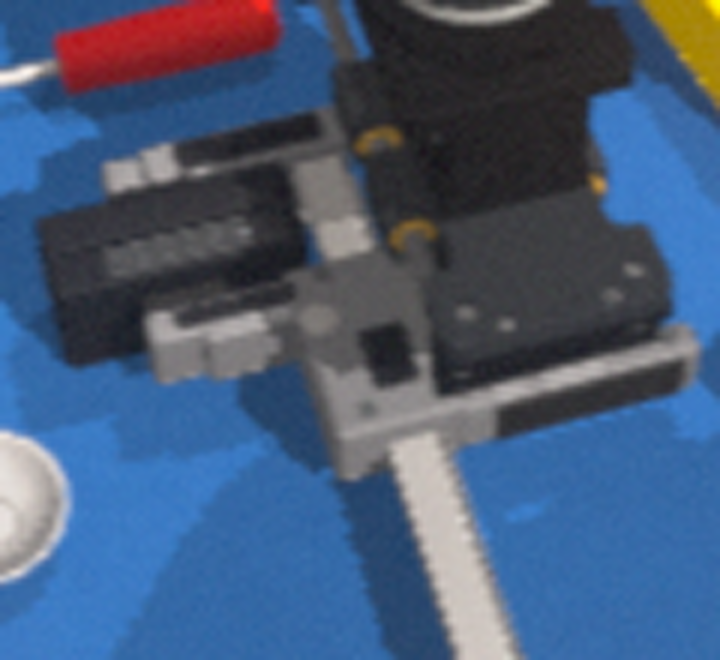

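Emit:
{"name": "carry_out", "arguments": {
  "rows": [
    {"offset": [0,-0.005,0],"rot": [0,0,0],"gripper": 0},
    {"offset": [0,-0.006,0],"rot": [0,0,0],"gripper": 0},
    {"offset": [0,-0.006,0],"rot": [0,0,0],"gripper": 0},
    {"offset": [0,-0.006,0],"rot": [0,0,0],"gripper": 0}
  ]
}}

```text
time: 15.58
position: [0.6155, -0.0365, 0.0277]
tool_rot: [3.113, -0.404, -0.005]
ft_force: [-4.5, -3.2, 2.8]
grip_width: 0.004
```

```bash
python3 -c "
from h import *
s,R=st()
d=cams.get_image('wrist')
cv2.imwrite('pics/w18.png',d['img'][:,:,::-1])
"
```

```text
t 15.57 clamp xyz mm [-73.4 -41.5  27.7] F cl [ 4.2  -3.5   2.75] tooly [-0.255 -0.967  0.003] toolz [-0.003 -0.002 -1.   ] g 0.004 world [ 0.6155 -0.0365  0.0277]
```

View pics/w18.png

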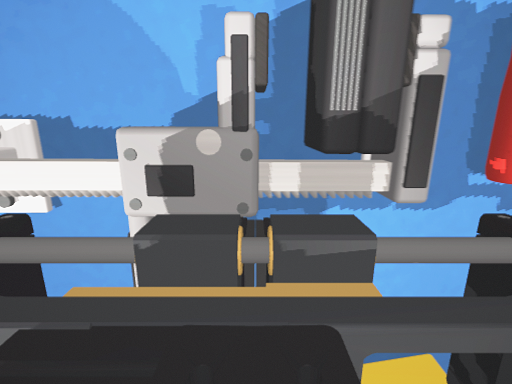

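Emit:
{"name": "carry_out", "arguments": {
  "rows": [
    {"offset": [0,-0.007,0],"rot": [0,0,0],"gripper": 0},
    {"offset": [0,-0.007,0],"rot": [0,0,0],"gripper": 0},
    {"offset": [0,-0.007,0],"rot": [0,0,0],"gripper": 0},
    {"offset": [0,-0.007,0],"rot": [0,0,0],"gripper": 0},
    {"offset": [0,-0.007,0],"rot": [0,0,0],"gripper": 0},
    {"offset": [0,-0.006,0],"rot": [0,0,0],"gripper": 0}
  ]
}}

```text
time: 16.38
position: [0.6262, 0.0035, 0.0277]
tool_rot: [3.113, -0.404, -0.004]
ft_force: [-4.7, -3.4, 0.9]
grip_width: 0.005
```

Emit:
{"name": "carry_out", "arguments": {
  "rows": [
    {"offset": [0,-0.004,0],"rot": [0,0,0],"gripper": 0}
  ]
}}

```text
time: 16.5
position: [0.6273, 0.0076, 0.0277]
tool_rot: [3.114, -0.403, -0.004]
ft_force: [-5.6, -3.5, 1.8]
grip_width: 0.007
```

Emit:
{"name": "carry_out", "arguments": {
  "rows": [
    {"offset": [0,-0.004,0],"rot": [0,0,0],"gripper": 0}
  ]
}}

```text
time: 16.62
position: [0.6283, 0.0112, 0.0277]
tool_rot: [3.113, -0.403, -0.004]
ft_force: [-5.5, -3.0, 2.8]
grip_width: 0.003
```

Emit:
{"name": "carry_out", "arguments": {
  "rows": [
    {"offset": [0,-0.003,0],"rot": [0,0,0],"gripper": 0}
  ]
}}

```text
time: 16.75
position: [0.6291, 0.0142, 0.0277]
tool_rot: [3.114, -0.403, -0.004]
ft_force: [-4.8, -3.1, 3.1]
grip_width: 0.005
```

```bash
python3 -c "
from h import *
s,R=st()
"
```

```text
t 16.75 clamp xyz mm [-125.9  -41.2   27.7] F cl [ 4.22 -3.87  3.09] tooly [-0.255 -0.967  0.002] toolz [-0.003 -0.002 -1.   ] g 0.005 world [0.6291 0.0142 0.0277]
```

Emit:
{"name": "carry_out", "arguments": {
  "rows": [
    {"offset": [0,-0.003,0],"rot": [0,0,0],"gripper": 0}
  ]
}}

```text
time: 16.88
position: [0.6298, 0.017, 0.0277]
tool_rot: [3.114, -0.403, -0.004]
ft_force: [-4.2, -3.0, 2.4]
grip_width: 0.007
```

Emit:
{"name": "carry_out", "arguments": {
  "rows": [
    {"offset": [0,-0.003,0],"rot": [0,0,0],"gripper": 0}
  ]
}}

```text
time: 17.0
position: [0.6306, 0.0199, 0.0277]
tool_rot: [3.114, -0.404, -0.004]
ft_force: [-4.0, -3.5, 2.4]
grip_width: 0.006
```

Emit:
{"name": "carry_out", "arguments": {
  "rows": [
    {"offset": [0,-0.003,0],"rot": [0,0,0],"gripper": 0}
  ]
}}

```text
time: 17.12
position: [0.6307, 0.0207, 0.0277]
tool_rot: [3.11, -0.404, -0.006]
ft_force: [-7.4, -8.6, 5.5]
grip_width: 0.003
```

```bash
python3 -c "
from h import *
s,R=st()
d=cams.get_image('wrist')
cv2.imwrite('pics/w19.png',d['img'][:,:,::-1])
"
```

```text
t 17.12 clamp xyz mm [-132.6  -41.3   27.7] F cl [10.21 -4.95  5.55] tooly [-0.256 -0.967  0.006] toolz [-0.004 -0.005 -1.   ] g 0.003 world [0.6307 0.0207 0.0277]
```

View pics/w19.png

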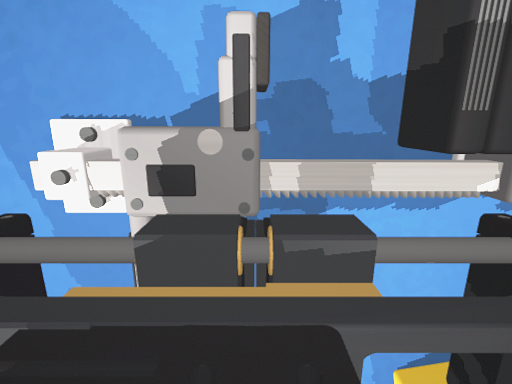

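Emit:
{"name": "carry_out", "arguments": {
  "rows": [
    {"offset": [0,0.005,0],"rot": [0,0,0],"gripper": 0},
    {"offset": [0,0.01,0],"rot": [0,0,0],"gripper": 0},
    {"offset": [0,0.015,0],"rot": [0,0,0],"gripper": 0},
    {"offset": [-0.01,0.015,0],"rot": [0,0,0],"gripper": 0},
    {"offset": [-0.01,0.01,-0.03],"rot": [0,0,0],"gripper": 0},
    {"offset": [0,0,-0.05],"rot": [0,0,0],"gripper": 0},
    {"offset": [-0.03,0,-0.05],"rot": [0,0,0],"gripper": 0},
    {"offset": [-0.05,0,-0.02],"rot": [0,0,0],"gripper": 0},
    {"offset": [-0.03,0,0],"rot": [0,0,0],"gripper": 0},
    {"offset": [0,0,0],"rot": [0,0,0],"gripper": 0}
  ]
}}

```text
time: 18.42
position: [0.4907, 0.0036, 0.1784]
tool_rot: [3.113, -0.402, 0.001]
ft_force: [0.5, -1.1, -0.1]
grip_width: 0.004
```

```bash
python3 -c "
from h import *
s,R=st()
d=cams.get_image('wrist')
cv2.imwrite('pics/w20.png',d['img'][:,:,::-1])
d=cams.get_image('top');crop(d,'top20.png',160,100,340,230,4)
d=cams.get_image('scene');crop(d,'scene20.png',150,150,310,340,3)
"
```

```text
t 18.43 clamp xyz mm [ -80.6 -172.3  178.4] F cl [ 0.94  0.77 -0.09] tooly [-0.254 -0.967  0.002] toolz [ 0.001 -0.002 -1.   ] g 0.004 world [0.4907 0.0036 0.1784]
```

View pics/w20.png

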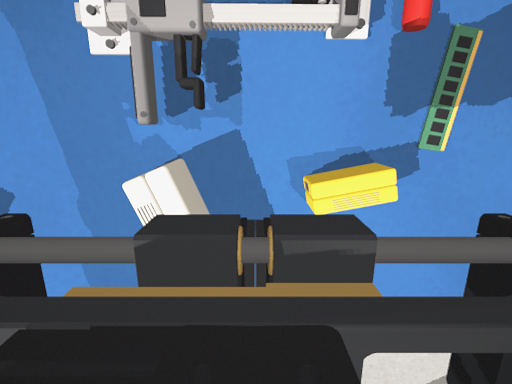

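View pics/top20.png

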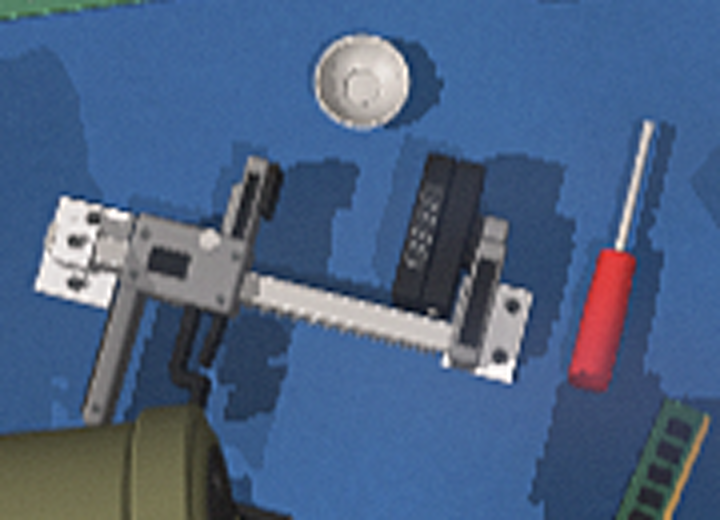

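View pics/scene20.png

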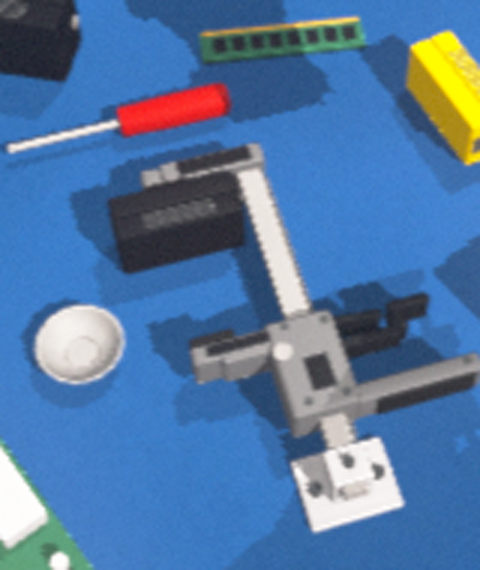

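```bash
python3 -c "
from h import *
d=cams.get_image('top')
T=lambda a,b,z:wx(d,a/4+160-.5,b/4+100-.5,z)
print('mpad',T(282,167,.044),T(267,215,.044),'fpad',T(485,220,.044))
print('cover/case far corners',T(430,153,.05),T(485,165,.05))
"
```

```text
mpad [-123.    71.9] [-124.2   41.4] fpad [ 2.3 69.9]
cover/case far corners [-38.9 100.1] [ -5.5 100.9]
```

```bash
python3 -c "
from bench import workorder
print(workorder.close_job())"
```

```text
the job is handed in; nothing more can be done
None
```

I pumped the trigger in four strokes until the cover was shut, then did a fifth check stroke. After that I pressed the release lever and slid the jaw back to its stop. The job was handed in at about 18.5 s; the system reports no verdict.

**Closing the cover:** The closing stroke met about 13–16 N while the cover went on. I stopped it at about 20 N along the bar; the total at the fingertip was about 23 N. On the check stroke the load climbed steeply at mid-stroke to about 19.5 N with almost no further travel. That showed the cover was home and the trigger was not simply at its end stop.

**Sliding the jaw back:** The lever carried the jaw back with about 4 N until the force jumped to 10 N at the stop.

**Last checks:**
- **Adapter:** it looks shut, with no white seam visible. It is upright and stands against the fixed pad, having been pushed only the few mm to reach it.
- **Bystanders:** the dish, memory module and screwdriver look unmoved.
- **Arm:** it is clear of everything.

**Less certain:** the moving pad's face measured 123–124 mm from the clamp's origin, against a nominal 120 mm. The fixed pad's face read 2 mm off in the same picture, so my clamp fit and pixel readings are only good to a few mm. The shut cover and the jaw's stop position are judged from pictures and forces, since I had no direct joint readings.

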